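# Close the filter holder in cross order

### The job

Close the filter holder: tighten its four wing nuts clockwise, each a little under half a turn, until each is felt to be fully down, so that the cover plate seats evenly. Work in cross order, finishing one nut, then the one diagonally opposite, then the remaining two, and stop as soon as a nut comes up tight, so that no stud is overstrained: its red tab must hardly swing. Leave the other things on the bench alone and let go at the end.

Things in the scene. Friction and masses are not known exactly. Their poses are not given: they have to be found in the camera images.
- holder: Round dark steel filter holder, 232 mm diameter, top of its base 55 mm above the bench, fixed to the bench. Origin: centre of its underside on the bench; z up. Four upright studs stand at (+-60, +-60) mm in its x, y axes.
- cover: Square aluminium cover plate, 148 x 148 x 14 mm, loose on the studs through four 15 mm holes, carried by four blue spring pads; a 32 mm tall brass stub stands on its centre. Origin: centre of its underside, z up; 64 mm above the holder's origin when seated, about 67 mm at the start. The nuts push it down against up to 8 N of spring force each; it tilts a little as one nut leads.
- nut1: Yellow wing nut on the holder's +x +y stud, diagonally opposite nut3. Origin: on the stud axis at the nut's underside, z up; 78 mm above the holder's origin when tight. Hub 24 mm diameter, 8 mm high; above it a grip bar 44 mm long along the nut's x, 12 mm thick along its y, 8 to 42 mm above the origin, free on both sides. All four nuts are alike; more under nut2 to nut4.
- nut2: Yellow wing nut on the holder's -x +y stud, diagonally opposite nut4. Origin: on the stud axis at the nut's underside, z up; 78 mm above the holder's origin when tight. All nuts: clockwise seen from above (yaw falls) tightens; a nut sinks 8 mm a turn and stays where it is left.
- nut3: Yellow wing nut on the holder's -x -y stud, diagonally opposite nut1. Origin: on the stud axis at the nut's underside, z up; 78 mm above the holder's origin when tight. All nuts start 2.2 to 3.0 rad (126 to 172 degrees) short of tight, each different; the wing's direction at the start and at tight is random.
- nut4: Yellow wing nut on the holder's +x -y stud, diagonally opposite nut2. Origin: on the stud axis at the nut's underside, z up; 78 mm above the holder's origin when tight. All nuts turn freely at about 0.1 N m; fully down, the nut stops on its stud, and turning on winds up the springy stud: torque climbs by 1.5 N m per rad, and 0.36 N m overstrains it. It springs back when let go.
- tab1 (a point): Outer part of the small red tab at the foot of nut1's stud, 29 mm from the stud axis, 58 mm above the bench; it turns with the stud. It swings only when the stud is wound up by a tight nut: 7 mm of swing means over-tightened.
- tab2 (a point): Outer part of the small red tab at the foot of nut2's stud, 29 mm from the stud axis, 58 mm above the bench; it turns with the stud. It swings only when the stud is wound up by a tight nut: 7 mm of swing means over-tightened.
- tab3 (a point): Outer part of the small red tab at the foot of nut3's stud, 29 mm from the stud axis, 58 mm above the bench; it turns with the stud. It swings only when the stud is wound up by a tight nut: 7 mm of swing means over-tightened.
- tab4 (a point): Outer part of the small red tab at the foot of nut4's stud, 29 mm from the stud axis, 58 mm above the bench; it turns with the stud. It swings only when the stud is wound up by a tight nut: 7 mm of swing means over-tightened.
- blue_bottle: Bystander, loose: white bottle with a blue cap, 64 mm diameter, 130 mm tall. Origin: centre of its underside.
- amber_bottle: Bystander, loose: brown bottle with a black cap, 60 mm diameter, 120 mm tall. Origin: centre of its underside.
- flask: Bystander, loose: stoppered conical glass flask, 72 mm wide foot, 110 mm tall. Origin: centre of its underside.
- beaker: Bystander, loose: glass beaker, 68 mm wide, 85 mm tall. Origin: centre of its underside.
- spare_gasket: Bystander, loose: blue ring, 90 mm outside, 6 mm thick, lying flat. Origin: centre of its underside.
- spare_knob: Bystander, loose: a spare wing nut standing on the bench, like those on the holder but on no stud; not to be used. Origin: centre of its underside.
- driver: Bystander, loose: blue-handled screwdriver, 160 mm long, lying.

How it is judged:
By the outcome, as a careful person would: the job done as asked, in the order asked, and still so for the second after the job is handed in, with the robot touching nothing.
It also fails if it takes over 72 s, if anything falls off the work surface, if the arm or the gripper's body presses on something with over 40 N, if the wrist force passes 120 N, or if a joint passes its speed limit or range.

### The arm

A 6-joint arm with a two-finger parallel gripper is mounted at the origin on the work surface. World frame = base frame: x ahead of the robot, y to its left, z up, the work surface at z = 0. Lengths are in mm, angles in rad, forces in N, time in s.
With the tool pointing down it reaches from about 350 to 975 mm from the base axis. Payload 7.1 kg.
Tool frame: the origin (TCP) lies on the centre line of the jaws, within the pads' length; the fingertips stand 8 mm ahead of it and the grasp point (between the pads) lies 11 mm behind it; z points along the fingers, x is the direction in which the jaws open and shut, and the axes are right-handed (so a half turn about z gives the same grasp; the last joint's range is limited). The gripper opens to 88 mm and grips with 3 to 60 N. Pads are 20 mm wide; open, the fingers measure 115 mm over their backs; the gripper's body (75 mm by 178 mm) begins 61 mm behind the grasp point.
Start: joints at [1.083, 0.423, 1.63, -0, 1.089, -0.019], TCP at [282.352, 557.568, 230.675] pointing down, gripper open.
Joint ranges: [-3, 3], [-0.9, 2.11], [0.09, 2.58], [-1.31, 4.45], [0.11, 2.69], [-2.54, 2.54]. Speed limits (rad/s): [2.39, 2.39, 3.01, 3.14, 3.14, 3.14].

### API

Orientations are given as a rotation vector (axis times angle).
In Python, from workcell import ctrl gives the robot as it stands.
- The arm moves only by the shell command python3 -m handwheel 'ROWS'. ROWS is JSON, a list of rows, each a list of 3 entries, a list of its own where there are three numbers: the turn, a rotation vector about the tool's x, y, z in rad, then the shift along the tool's x, y, z in mm, then the opening, from 0 (shut) to 1 (fully open). In form: [[[ax, ay, az], [tx, ty, tz], jaw], ...]. A call has exactly 10 rows; each row shifts and turns the pose as measured when the row begins, along the tool's axes as they then stand; what a row does not reach is not made up. A row lasts 1/12 s, in which the tool goes at most 41.7 mm and 7.16 degrees, less where a joint would pass 70% of its speed; a pose out of reach is approached as far as the arm can. A call with a gripper value outside its range is refused whole. The fingers move at their own pace and stop on an object; the grip force is fixed at half the most. Time passes only in rows, so rows that do not move let the fingers close, or fill a call up. It gives the time, the measured TCP pose, the force and the opening at its end, in the units of the state.
- ctrl.get_obs(): the state, without advancing time (a new reading comes with each control period).
- ctrl.get_image(name): name is "scene" or "top"; returns a dict with "pixels" (480x640x3 uint8, red, green, blue), "camera_matrix" (3x3 intrinsics, pixels), "dist" ([k1, k2, p1, p2, k3] as OpenCV has them; the pictures are not rectified), "rvec" (rotation vector, rad) and "tvec" (3), from world to camera coordinates, as OpenCV has them. Camera axes: x right, y down, z forward; pixel columns grow to the right and rows downward; lengths in mm; the calibration is good to about 2 mm. A picture is of the moment at which its call begins. There is no depth.
- ctrl.close_job(): hands the job in, once; it reports no verdict.
Trained networks look in a picture, given as the dict that the camera call returned (one of the last four; its "shot" number tells which), for a name from the list of things; names that differ only in an ending like _2 or _b are one class to them, and where a whole thing is asked for, a point or a joint stands for the part that bears it (a point fixed in the world has none). Each returns a list of dicts, best first, with "score" (0 to 1); they miss things now and then, are a little off and sometimes report something else, mostly with a low value. They report only what shows in the picture. A call takes as long as a camera call.
- ctrl.look_for(picture, query): "position" ([x, y, z] in mm, in the coordinates of the camera as it stood for that picture, good to about 4 mm: the middle of the surface that is visible of it).
- ctrl.spot_point(picture, query): "position" ([x, y, z] in mm, in the coordinates of the camera as it stood for that picture, good to about 4 mm: a listed point, or the origin of a listed thing).
The state is a dict: "t": time; "qpos": joint angles; "qvel": joint speeds; "joint_torque": joint torques, N m; "ee_pos": TCP position; "orientation": TCP orientation; "ft_force": force on the tool from outside, world axes, zero at the start; "moment": the same for the moment, N m; "width": finger opening in mm.
Only numpy, scipy, OpenCV 4.12 (cv2) and the standard library are available. Lean on these libraries where they do the work, as an engineer would, in place of code of your own. Each camera call takes 0.05 s, during which the arm holds its last target.

## Working session

There is one attempt and no reset: what is moved stays moved. The work goes in short steps, Python scripts to look and compute and a shell command to move; the robot and the scene stay as the last step left them, time stands still between calls to the robot, and variables do not carry over. Pictures are saved under pics/ and viewed, and the job is handed in when it is done.

```bash
ls; mkdir -p pics
cat > h.py <<'E'
import numpy as np, cv2
from scipy.spatial.transform import Rotation as R
from workcell import ctrl
def c2w(p,im):
    Rm=cv2.Rodrigues(np.array(im["rvec"],float))[0]
    return Rm.T@(np.array(p)-np.array(im["tvec"]).ravel())
def proj(P,im):
    return cv2.projectPoints(np.array(P,float).reshape(-1,1,3),np.array(im["rvec"],float),np.array(im["tvec"],float),np.array(im["camera_matrix"],float),np.array(im["dist"],float))[0].reshape(-1,2)
def pix2z(uv,z,im):
    K=np.array(im["camera_matrix"],float);d=np.array(im["dist"],float)
    n=cv2.undistortPoints(np.array(uv,float).reshape(-1,1,2),K,d).reshape(-1,2)
    Rm=cv2.Rodrigues(np.array(im["rvec"],float))[0];C=-Rm.T@np.array(im["tvec"]).ravel()
    o=[]
    for a in n:
        v=Rm.T@np.array([a[0],a[1],1]);o.append(C+v*(z-C[2])/v[2])
    return np.array(o)
def save(im,f):
    cv2.imwrite("pics/"+f,cv2.cvtColor(np.array(im["pixels"]),cv2.COLOR_RGB2BGR))
def st():
    o=ctrl.get_obs()
    for k in o: print(k,np.round(o[k],3))
E
python3 - <<'E'
from h import *
st()
for n in("scene","top"):
    im=ctrl.get_image(n);save(im,n+"0.png")
    print(n,"C",c2w([0,0,0],im).round(0))
    for q in ["holder","cover","nut1","nut2","nut3","nut4","tab1","tab2","tab3","tab4","spare_knob","blue_bottle","amber_bottle","flask","beaker"]:
        for d in ctrl.spot_point(im,q)[:4]:
            print(q,round(d["score"],2),c2w(d["position"],im).round(1))
E
```

```text
pics
t 0.0
qpos [ 1.083  0.424  1.631 -0.     1.089 -0.019]
qvel [ 0.    -0.     0.001  0.001 -0.001 -0.   ]
joint_torque [-3.0000e-03 -5.4465e+01 -2.7366e+01  6.4000e-02  2.3000e-02 -0.0000e+00]
ee_pos [282.129 557.106 229.897]
orientation [ 2.676e+00  1.644e+00 -2.000e-03]
ft_force [ 0.24   0.757 -0.058]
moment [-0.003 -0.055 -0.031]
width 87.789
scene C [1062. -454.  825.]
holder 0.9 [568.8 -91.8   2.5]
cover 0.6 [567.4 -87.5  67.9]
nut1 0.72 [531.7 -12.   78.4]
nut1 0.68 [645.8 -62.6  83.8]
nut1 0.68 [ 492.1 -125.5   83.8]
nut1 0.51 [ 597.  -169.5   84.3]
nut2 0.72 [531.7 -12.   78.4]
nut2 0.68 [645.8 -62.6  83.8]
nut2 0.68 [ 492.1 -125.5   83.8]
nut2 0.51 [ 597.  -169.5   84.3]
nut3 0.72 [531.7 -12.   78.4]
nut3 0.68 [645.8 -62.6  83.8]
nut3 0.68 [ 492.1 -125.5   83.8]
nut3 0.51 [ 597.  -169.5   84.3]
nut4 0.72 [531.7 -12.   78.4]
nut4 0.68 [645.8 -62.6  83.8]
nut4 0.68 [ 492.1 -125.5   83.8]
nut4 0.51 [ 597.  -169.5   84.3]
tab1 0.88 [ 604.3 -199.1   57.3]
tab1 0.76 [667.5 -48.4  57.2]
tab1 0.66 [ 458.5 -128.2   61.2]
tab2 0.88 [ 604.3 -199.1   57.3]
tab2 0.76 [667.5 -48.4  57.
[... 1357 characters left out ...]
.2 -37.7  59. ]
tab2 0.44 [ 458.3 -129.5   59.4]
tab3 0.59 [ 609.8 -195.9   59.6]
tab3 0.55 [515.3   8.7  63.4]
tab3 0.45 [674.2 -37.7  59. ]
tab3 0.44 [ 458.3 -129.5   59.4]
tab4 0.59 [ 609.8 -195.9   59.6]
tab4 0.55 [515.3   8.7  63.4]
tab4 0.45 [674.2 -37.7  59. ]
tab4 0.44 [ 458.3 -129.5   59.4]
spare_knob 0.63 [ 430.3 -332.6    2.2]
spare_knob 0.24 [638.  363.3  -2.1]
blue_bottle 0.96 [470.8 370.    1.8]
amber_bottle 0.81 [638.5 361.1  -1.8]
amber_bottle 0.18 [564.  -91.9  69.9]
flask 0.94 [ 524.3 -368.     5.3]
flask 0.61 [ 429.8 -332.4   -2. ]
flask 0.39 [562.9 -91.2  68.6]
flask 0.25 [ 490.9 -124.9   80.8]
beaker 0.94 [ 665.2 -357.     1.2]
beaker 0.37 [6.394e+02 3.605e+02 6.000e-01]
```

View pics/scene0.png

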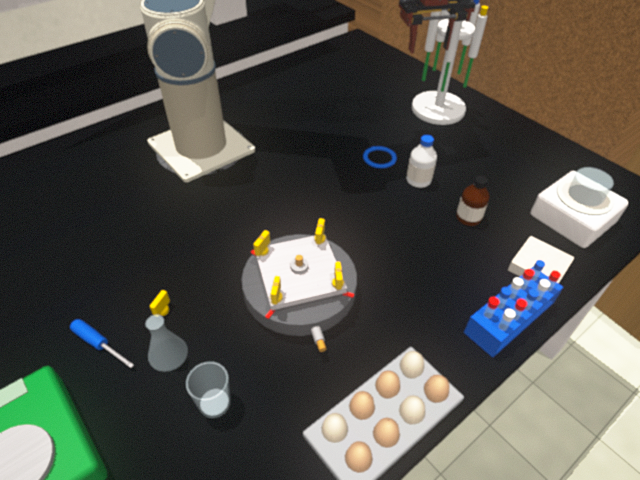

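View pics/top0.png

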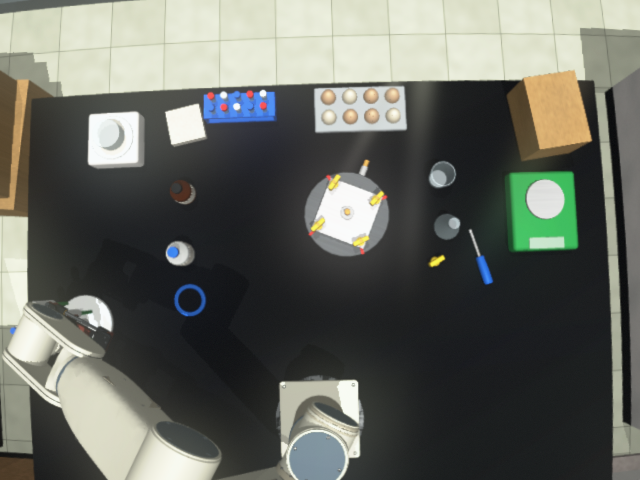

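```bash
cat >> h.py <<'E'
def crop(im,x0,y0,x1,y1,f,s):
    c=np.array(im["pixels"])[y0:y1,x0:x1]
    cv2.imwrite("pics/"+f,cv2.cvtColor(cv2.resize(c,None,fx=s,fy=s,interpolation=cv2.INTER_CUBIC),cv2.COLOR_RGB2BGR))
E
python3 - <<'E'
import cv2
a=cv2.imread("pics/top0.png")
b=cv2.imread("pics/scene0.png")
from h import *
im=ctrl.get_image("top"); print(proj([[566,-91,70]],im), np.array(im["camera_matrix"]))
u,v=proj([[566,-91,70]],im)[0].astype(int)
crop(im,u-60,v-50,u+60,v+50,"topc.png",6)
im=ctrl.get_image("scene"); u,v=proj([[566,-91,70]],im)[0].astype(int);print(u,v)
crop(im,u-100,v-75,u+100,v+75,"scenec.png",4)
E
```

```text
[[346.8168481  212.64567811]] [[609.20253267   0.         315.91593636]
 [  0.         609.20253267 230.26427403]
 [  0.           0.           1.        ]]
299 270
```

View pics/topc.png

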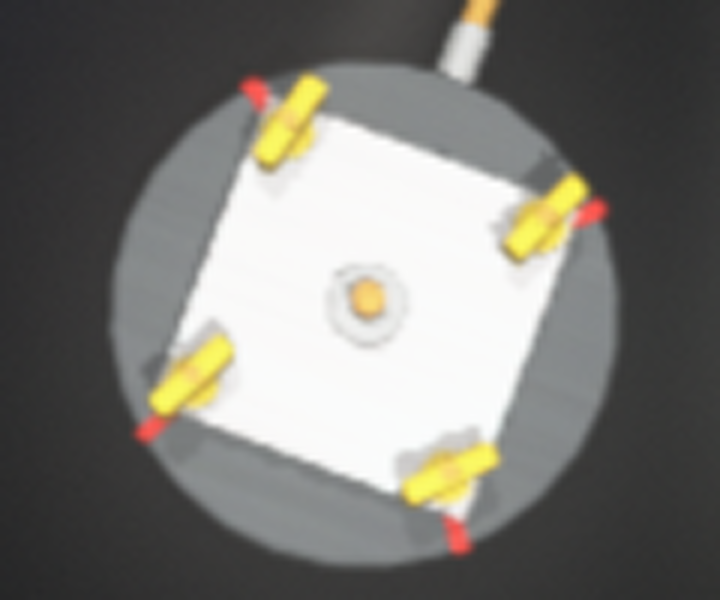

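View pics/scenec.png

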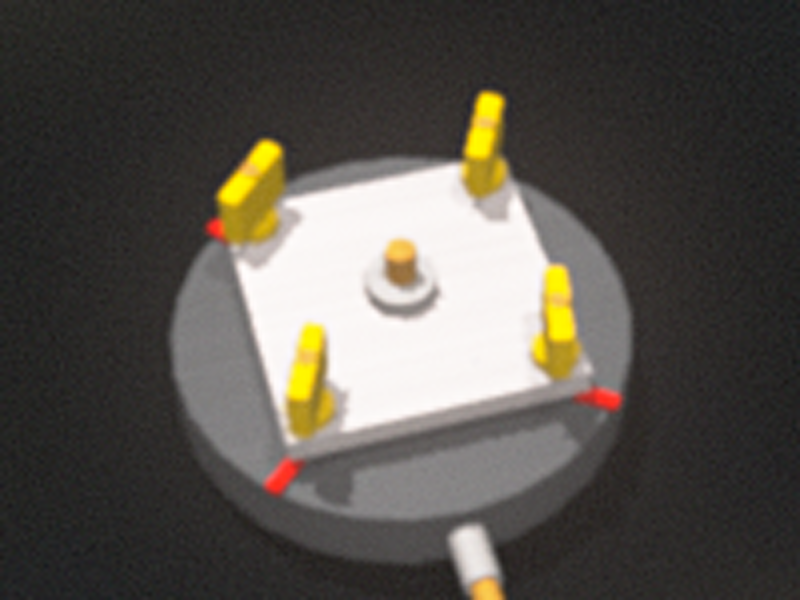

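The top view shows a dark disc centred near (347,213). The plate is rotated by about 20° and carries four yellow wings, each with a red tab beside it. The driver and flask are well away; only the loose-looking tip at (365,165) is near the disc's rim. Next I'll fit the wing poses using the silhouettes in both views.

```bash
cat > fit.py <<'E'
from h import *
from scipy.optimize import minimize
def mask(im):
    hsv=cv2.cvtColor(np.array(im["pixels"]),cv2.COLOR_RGB2HSV)
    return cv2.inRange(hsv,(22,150,90),(35,255,255))>0
def hulls(x,y,z,a):
    c,s=np.cos(a),np.sin(a)
    bar=np.array([[u,v,w] for u in(-22,22) for v in(-6,6) for w in(8,42)],float)
    t=np.linspace(0,2*np.pi,16,endpoint=False)
    hub=np.array([[12*np.cos(k),12*np.sin(k),w] for k in t for w in(0,8)])
    Rm=np.array([[c,-s,0],[s,c,0],[0,0,1]])
    return [(P@Rm.T)+[x,y,z] for P in(bar,hub)]
S=6
def render(p,im,box):
    u0,v0,w,h=box
    m=np.zeros((h*S,w*S),np.uint8)
    for P in hulls(*p):
        q=(proj(P,im)-[u0-.5,v0-.5])*S
        cv2.fillConvexPoly(m,cv2.convexHull(np.round(q*16).astype(np.int32).reshape(-1,1,2)),255,shift=4)
    return cv2.resize(m,(w,h),interpolation=cv2.INTER_AREA)/255.
def fit(im,x0,y0,z,a0,M):
    u,v=proj([[x0,y0,z+20]],im)[0].astype(int); r=28
    box=(u-r,v-r,2*r,2*r); m=M[v-r:v+r,u-r:u+r].astype(float)
    f=lambda p:((render((p[0],p[1],z,p[2]/20),im,box)-m)**2).sum()
    best=None
    for a in np.arange(0,np.pi,np.pi/6) if a0 is None else [a0]:
        r_=minimize(f,[x0,y0,a*20],method="Nelder-Mead",options=dict(initial_simplex=np.array([[x0,y0,a*20],[x0+4,y0,a*20],[x0,y0+4,a*20],[x0,y0,a*20+5]])))
        if best is None or r_.fun<best.fun: best=r_
    return best.x[0],best.x[1],(best.x[2]/20)%np.pi,best.fun,m.sum()
N=dict(A=(533,-13),B=(644,-61),C=(597.5,-168),D=(492.5,-125))
if __name__=="__main__":
    res={}
    for n in("top","scene"):
        im=ctrl.get_image(n);M=mask(im)
        for k,(x,y) in N.items():
            r=fit(im,x,y,81.2,None,M);res[n,k]=r;print(n,k,np.round(r,2))
    for n in("top","scene"):
        P=np.array([res[n,k][:2] for k in"ABCD"]);c=P.mean(0);e=P-c
        ang=np.unwrap(np.arctan2(e[:,1],e[:,0])+np.arange(4)*np.pi/2);th=ang.mean()
        print(n,"centre",c.round(1),"ang",ang.round(3),np.hypot(*e.T).round(1))
        for i,k in enumerate("ABCD"): print(k,(c+84.85*np.array([np.cos(th-i*np.pi/2),np.sin(th-i*np.pi/2)])).round(1))
E
python3 fit.py
```

```text
top A [533.02 -10.85   2.34  48.89  58.  ]
top B [644.46 -57.77   2.63  49.69  60.  ]
top C [ 597.79 -168.63    2.39   39.48   66.  ]
top D [ 486.08 -122.34    2.11   48.55   54.  ]
scene A [530.36 -11.13   2.29  24.05 213.  ]
scene B [641.33 -57.43   2.43  51.11 191.  ]
scene C [ 596.15 -168.25    2.48   65.56  203.  ]
scene D [ 484.7  -123.23    2.04   39.84  292.  ]
top centre [565.3 -89.9] ang [1.959 1.956 1.962 1.959] [85.4 85.4 85.2 85.6]
A [533.2 -11.4]
B [643.9 -57.8]
C [ 597.5 -168.4]
D [ 486.8 -122. ]
scene centre [563.1 -90. ] ang [1.965 1.966 1.97  1.971] [85.4 84.7 84.9 85.2]
A [530.3 -11.8]
B [641.4 -57.2]
C [ 596.  -168.3]
D [ 484.9 -122.8]
```

```bash
cat > ov.py <<'E'
from h import *
from fit import *
for n in("top","scene"):
    im=ctrl.get_image(n);M=mask(im);px=np.array(im["pixels"]).copy()
    u,v=proj([[565,-90,90]],im)[0].astype(int); w,h=(60,50) if n=="top" else (100,75); s=6 if n=="top" else 4
    c=cv2.resize(px[v-h:v+h,u-w:u+w],None,fx=s,fy=s,interpolation=cv2.INTER_NEAREST)
    m=cv2.resize(M[v-h:v+h,u-w:u+w].astype(np.uint8),None,fx=s,fy=s,interpolation=cv2.INTER_NEAREST)
    for k,(x,y) in N.items():
        r=fit(im,x,y,81.2,None,M)
        for P in hulls(r[0],r[1],81.2,r[2]):
            q=(proj(P,im)-[u-w-.5,v-h-.5])*s
            cv2.polylines(c,[cv2.convexHull(q.astype(np.int32).reshape(-1,1,2))],True,(0,0,255))
    cs,_=cv2.findContours(m,cv2.RETR_LIST,cv2.CHAIN_APPROX_NONE);cv2.drawContours(c,cs,-1,(0,255,0))
    cv2.imwrite(f"pics/ov_{n}.png",c[...,::-1])
E
python3 ov.py
```

```text
(no output)
```

View pics/ov_top.png

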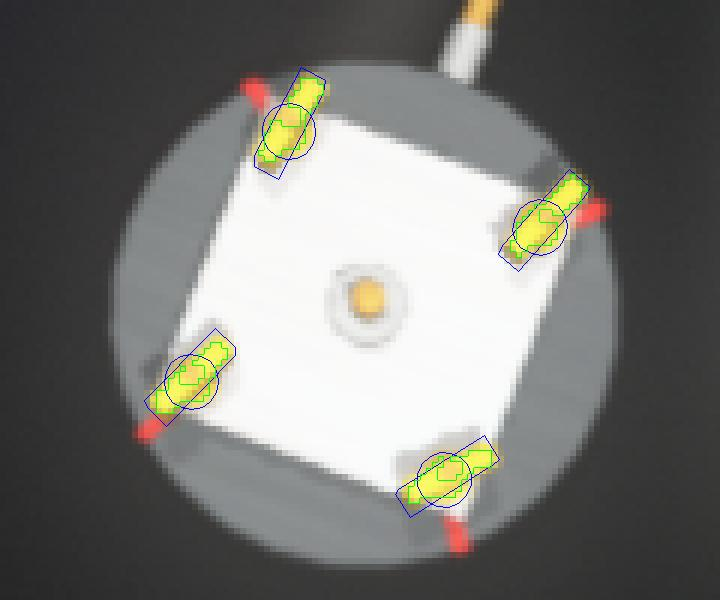

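View pics/ov_scene.png

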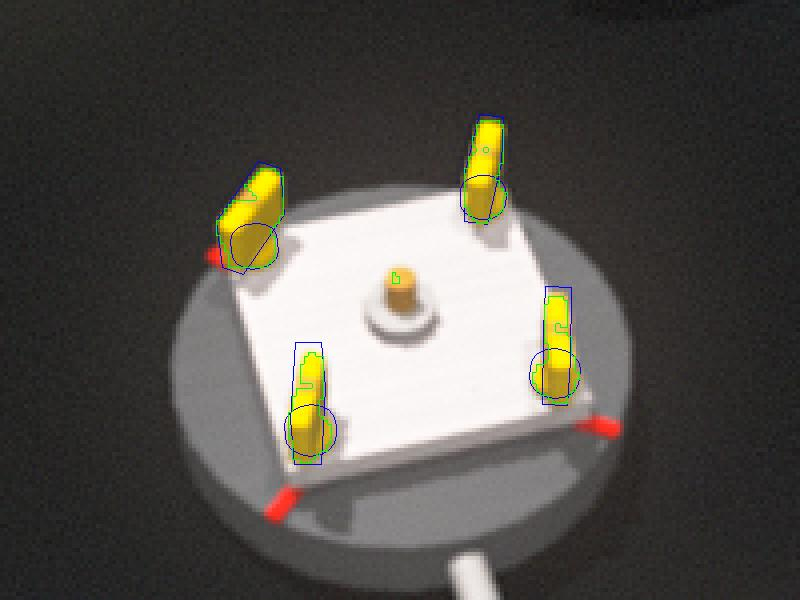

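```bash
sed -i 's/(22,150,90),(35,255,255)/(16,95,70),(36,255,255)/' fit.py; python3 fit.py; python3 ov.py
```

```text
top A [533.47 -10.79   2.3   13.39 104.  ]
top B [645.16 -57.2    2.53  16.01 102.  ]
top C [ 599.19 -168.91    2.33   24.44  116.  ]
top D [ 487.56 -123.1     1.98   31.97  116.  ]
scene A [530.47 -11.9    2.23  50.18 288.  ]
scene B [643.5  -58.15   2.48  17.9  234.  ]
scene C [ 597.86 -170.01    2.45   60.42  260.  ]
scene D [ 485.28 -123.35    2.     13.57  347.  ]
top centre [566.3 -90. ] ang [1.964 1.965 1.965 1.969] [85.8 85.4 85.5 85.5]
A [533.7 -11.7]
B [644.7 -57.4]
C [ 599.  -168.3]
D [ 488.  -122.7]
scene centre [564.3 -90.9] ang [1.975 1.962 1.972 1.961] [85.9 85.7 86.  85.4]
A [531.5 -12.6]
B [642.5 -58.1]
C [ 597.1 -169.1]
D [ 486.  -123.7]
```

View pics/ov_top.png

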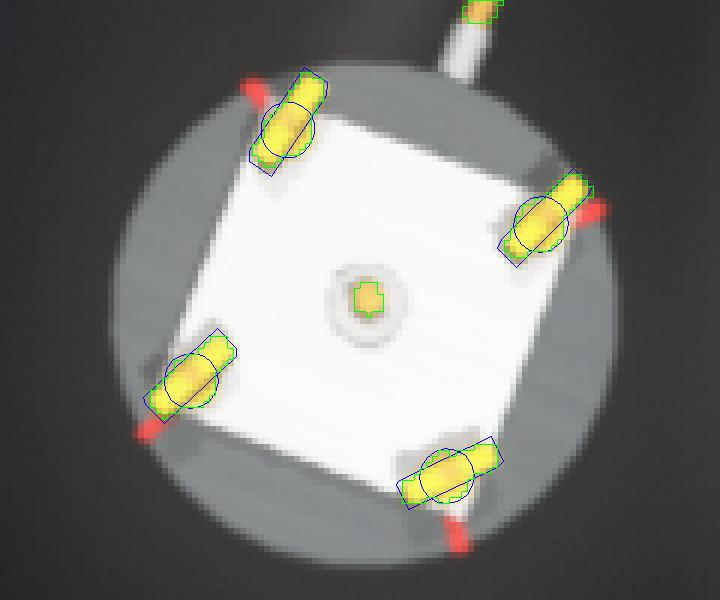

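View pics/ov_scene.png

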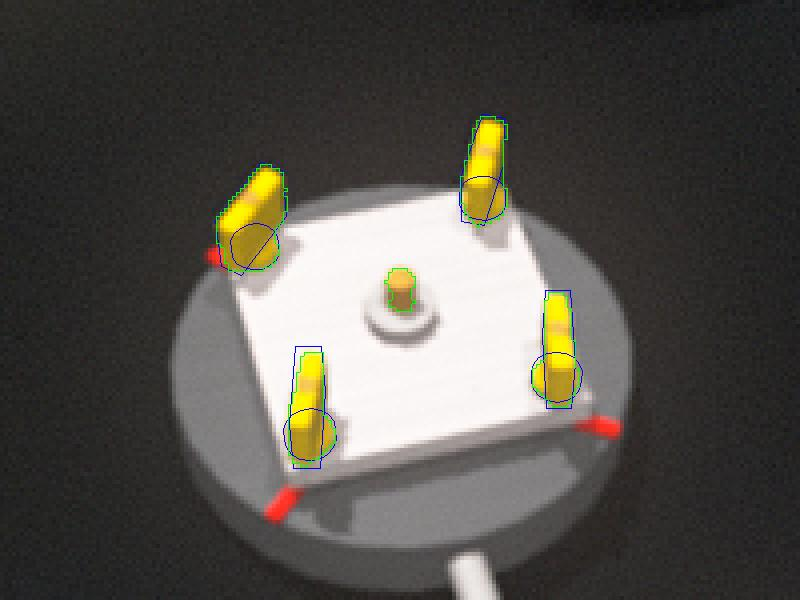

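```bash
cat > go.py <<'E'
import sys
from h import *
T=dict(A=(532.7,-12.1,.70),B=(643.6,-57.8,.93),C=(597.9,-168.7,.81),D=(487,-123.2,.42))
x,y,yaw=T[sys.argv[1]]; z=float(sys.argv[2])
o=ctrl.get_obs();Rm=R.from_rotvec(o["orientation"]).as_matrix()
cy=np.arctan2(Rm[1,0],Rm[0,0]);tilt=R.from_matrix(Rm.T@R.from_rotvec([np.pi*np.cos(cy/2),np.pi*np.sin(cy/2),0]).as_matrix()).as_rotvec()
d=np.array([x,y,z])-o["ee_pos"]
print("t",o["t"],"pos",np.round(o["ee_pos"],1),"yaw",round(cy,3),"tilt",tilt.round(3))
print("turn az",round((cy-yaw+np.pi/2)%np.pi-np.pi/2,3),"shift now-axes",(Rm.T@d).round(1),"dist",round(np.linalg.norm(d),1))
c,s=np.cos(yaw),np.sin(yaw)
print("shift after-turn axes",(np.array([[c,s,0],[s,-c,0],[0,0,-1]])@d).round(1))
E
python3 go.py A 180
```

```text
t 2.1 pos [282.3 557.6 230.7] yaw 1.102 tilt [0. 0. 0.]
turn az 0.402 shift now-axes [-395.1  480.7   50.7] dist 624.3
shift after-turn axes [-175.5  597.    50.7]
```

```bash
python3 -m handwheel '[[[0,0,0],[-25,31,0],0.4],[[0,0,0],[-25,31,0],0.4],[[0,0,0],[-25,31,0],0.4],[[0,0,0],[-25,31,0],0.4],[[0,0,0],[-25,31,0],0.4],[[0,0,0],[-25,31,0],0.4],[[0,0,0],[-25,31,0],0.4],[[0,0,0],[-25,31,0],0.4],[[0,0,0],[-25,31,0],0.4],[[0,0,0],[-25,31,0],0.4]]'; python3 go.py A 180
```

```text
t: 2.93
ee_pos: [450.4, 188.1, 230.6]
orientation: [-2.663, -1.661, -0.011]
ft_force: [0.5, 0.8, -0.0]
width: 35.2
t 2.9333 pos [450.4 188.1 230.6] yaw 1.115 tilt [ 0.001 -0.008 -0.   ]
turn az 0.415 shift now-axes [-144.   162.    49.7] dist 222.3
shift after-turn axes [-66.1 206.2  50.6]
```

```bash
python3 -m handwheel '[[[0,0.005,0],[-25,28,5],0.4],[[0,0,0],[-25,28,5],0.4],[[0,0,0],[-25,28,5],0.4],[[0,0,0],[-25,28,5],0.4],[[0,0,0],[-25,28,5],0.4],[[0,0,0.104],[0,0,0],0.4],[[0,0,0.104],[0,0,0],0.4],[[0,0,0.104],[0,0,0],0.4],[[0,0,0.104],[0,0,0],0.4],[[0,0,0],[0,0,0],0.4]]'; python3 go.py A 180
```

```text
t: 3.77
ee_pos: [528.4, -5.0, 205.4]
orientation: [-2.962, -1.031, -0.027]
ft_force: [-0.1, -0.2, -1.0]
width: 35.0
t 3.7667 pos [528.4  -5.  205.4] yaw 0.67 tilt [ 0.001 -0.018 -0.   ]
turn az -0.03 shift now-axes [-1.5  8.2 25.4] dist 26.7
shift after-turn axes [-1.3  8.2 25.4]
```

```bash
python3 -m handwheel '[[[0,-0.018,-0.03],[-1.5,8.2,10],0.4],[[0,0,0],[0,0,20],0.4],[[0,0,0],[0,0,15],0.4],[[0,0,0],[0,0,0],0.4],[[0,0,0],[0,0,0],0.4],[[0,0,0],[0,0,0],0.4],[[0,0,0],[0,0,0],0.4],[[0,0,0],[0,0,0],0.4],[[0,0,0],[0,0,0],0.4],[[0,0,0],[0,0,0],0.4]]'; python3 go.py A 102
python3 - <<'E'
from h import *
im=ctrl.get_image("scene"); u,v=proj([[532,-12,120]],im)[0].astype(int)
crop(im,u-80,v-70,u+80,v+50,"gA0.png",5)
E
```

```text
t: 4.6
ee_pos: [535.4, -12.0, 163.8]
orientation: [2.935, 1.107, 0.011]
ft_force: [0.0, 0.4, -0.2]
width: 35.2
t 4.6 pos [535.4 -12.  163.8] yaw 0.722 tilt [ 0.007 -0.005 -0.   ]
turn az 0.022 shift now-axes [-2.4 -2.1 61.8] dist 61.9
shift after-turn axes [-2.2 -1.7 61.8]
```

View pics/gA0.png

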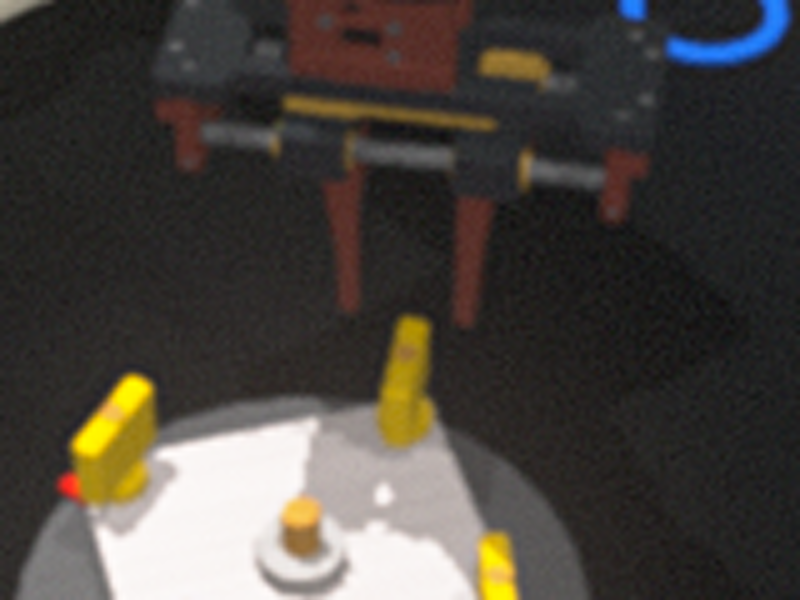

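```bash
python3 -m handwheel '[[[0.007,-0.005,0],[-2.4,-2,16],0.4],[[0,0,0],[0,0,16],0.4],[[0,0,0],[0,0,15],0.4],[[0,0,0],[0,0,10],0.4],[[0,0,0],[0,0,4],0.4],[[0,0,0],[0,0,1],0.4],[[0,0,0],[0,0,0],0.4],[[0,0,0],[0,0,0],0.4],[[0,0,0],[0,0,0],0.4],[[0,0,0],[0,0,0],0.4]]'; python3 go.py A 102
python3 - <<'E'
from h import *
im=ctrl.get_image("scene"); u,v=proj([[532,-12,120]],im)[0].astype(int)
crop(im,u-60,v-50,u+60,v+40,"gA1.png",6)
im=ctrl.get_image("top"); u,v=proj([[532,-12,120]],im)[0].astype(int)
crop(im,u-60,v-50,u+60,v+40,"gA1t.png",6)
E
```

```text
t: 5.48
ee_pos: [535.9, -12.2, 103.7]
orientation: [2.936, 1.109, 0.011]
ft_force: [0.3, -0.6, -0.4]
width: 35.1
t 5.4833 pos [535.9 -12.2 103.7] yaw 0.722 tilt [ 0.005 -0.006 -0.   ]
turn az 0.022 shift now-axes [-2.3 -2.3  1.7] dist 3.7
shift after-turn axes [-2.4 -2.2  1.7]
```

View pics/gA1.png

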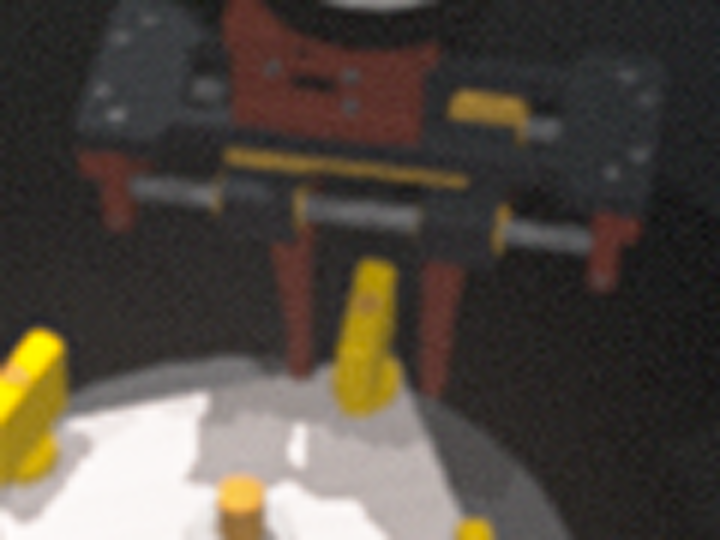

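View pics/gA1t.png

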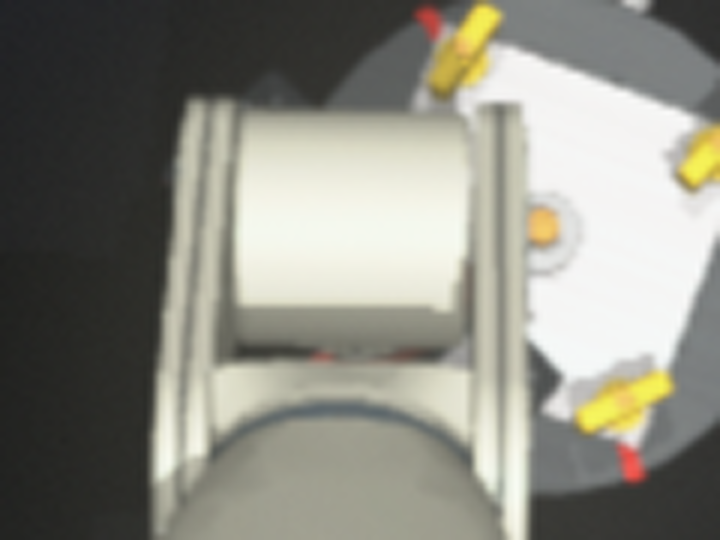

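```bash
python3 -m handwheel '[[[0.005,-0.006,0],[-1.5,-1.5,0.5],0.4],[[0,0,0],[-0.7,-0.7,0],0.4],[[0,0,0],[0,0,0],0.4],[[0,0,0],[0,0,0],0],[[0,0,0],[0,0,0],0],[[0,0,0],[0,0,0],0],[[0,0,0],[0,0,0],0],[[0,0,0],[0,0,0],0],[[0,0,0],[0,0,0],0],[[0,0,0],[0,0,0],0]]'; python3 go.py A 102;python3 -c "
from h import *;st()"
```

```text
t: 6.42
ee_pos: [533.0, -11.9, 103.9]
orientation: [2.939, 1.11, 0.001]
ft_force: [0.8, 0.7, 0.5]
width: 12.1
t 6.4167 pos [533.  -11.9 103.9] yaw 0.722 tilt [ 0. -0. -0.]
turn az 0.022 shift now-axes [-0.3 -0.1  1.9] dist 1.9
shift after-turn axes [-0.3 -0.   1.9]
t 6.417
qpos [-0.045  0.477  1.913 -0.     0.751 -0.767]
qvel [-0.     0.001 -0.     0.001  0.002  0.001]
joint_torque [-4.4000e-02 -4.9111e+01 -1.8977e+01  4.0000e-03  4.6000e-02 -1.0000e-02]
ee_pos [532.98  -11.927 103.905]
orientation [2.939e+00 1.110e+00 1.000e-03]
ft_force [0.822 0.715 0.513]
moment [-0.008  0.043 -0.009]
width 12.071
```

```bash
cat > q.py <<'E'
from h import *
o=ctrl.get_obs();Rm=R.from_rotvec(o["orientation"]).as_matrix()
print("yaw",round(np.arctan2(Rm[1,0],Rm[0,0]),3),"q6",round(o["qpos"][5],3),"tau6",round(o["joint_torque"][5],3),"M",np.round(o["moment"],3),"F",np.round(o["ft_force"],1),"pos",np.round(o["ee_pos"],1),"w",round(o["width"],1))
E
python3 -m handwheel '[[[0,0,0.1],[0,0,0.1],0],[[0,0,0.1],[0,0,0.1],0],[[0,0,0.1],[0,0,0.1],0],[[0,0,0.1],[0,0,0.1],0],[[0,0,0.1],[0,0,0.1],0],[[0,0,0.1],[0,0,0.1],0],[[0,0,0.1],[0,0,0.1],0],[[0,0,0.1],[0,0,0.1],0],[[0,0,0.1],[0,0,0.1],0],[[0,0,0],[0,0,0],0]]'; python3 q.py
```

```text
t: 7.25
ee_pos: [533.1, -11.8, 102.9]
orientation: [3.122, -0.343, 0.001]
ft_force: [0.8, -0.2, 0.2]
width: 11.6
yaw -0.219 q6 0.176 tau6 1.397 M [-0.075  0.062  0.088] F [ 0.8 -0.2  0.2] pos [533.1 -11.8 102.9] w 11.6
```

```bash
python3 -m handwheel '[[[0,0,0.12],[0,0,0.15],0],[[0,0,0.12],[0,0,0.15],0],[[0,0,0.12],[0,0,0.15],0],[[0,0,0.12],[0,0,0.15],0],[[0,0,0.12],[0,0,0.15],0],[[0,0,0.12],[0,0,0.15],0],[[0,0,0.12],[0,0,0.15],0],[[0,0,0.12],[0,0,0.15],0],[[0,0,0.12],[0,0,0.15],0],[[0,0,0.05],[0,0,0],0]]'; python3 q.py
```

```text
t: 8.08
ee_pos: [533.3, -11.9, 101.6]
orientation: [2.436, -1.982, 0.003]
ft_force: [0.6, 1.0, -0.3]
width: 12.1
yaw -1.366 q6 1.324 tau6 0.199 M [0.004 0.106 0.122] F [ 0.6  1.  -0.3] pos [533.3 -11.9 101.6] w 12.1
```

```bash
python3 -m handwheel '[[[0,0,0.03],[0,0,0.05],0],[[0,0,0.03],[0,0,0.05],0],[[0,0,0.03],[0,0,0.05],0],[[0,0,0.03],[0,0,0.05],0],[[0,0,0],[0,0,0],0],[[0,0,0],[0,0,0],0],[[0,0,0],[0,0,0],0],[[0,0,0],[0,0,0],0],[[0,0,0],[0,0,0],0],[[0,0,0],[0,0,0],0]]'; python3 q.py
```

```text
t: 8.92
ee_pos: [533.3, -11.9, 101.4]
orientation: [2.332, -2.103, 0.003]
ft_force: [-0.3, 0.2, 1.3]
width: 11.8
yaw -1.468 q6 1.426 tau6 0.05 M [0.049 0.099 0.052] F [-0.3  0.2  1.3] pos [533.3 -11.9 101.4] w 11.8
```

```bash
python3 -m handwheel '[[[0,0,0.013],[0,0,0.02],0],[[0,0,0.013],[0,0,0.02],0],[[0,0,0.013],[0,0,0.02],0],[[0,0,0.013],[0,0,0.02],0],[[0,0,0.013],[0,0,0.02],0],[[0,0,0.013],[0,0,0.02],0],[[0,0,0.013],[0,0,0.02],0],[[0,0,0.013],[0,0,0.02],0],[[0,0,0.013],[0,0,0.02],0],[[0,0,0.013],[0,0,0.02],0]]'; python3 q.py
```

```text
t: 9.75
ee_pos: [533.3, -11.9, 101.3]
orientation: [2.177, -2.264, 0.003]
ft_force: [0.4, 0.7, -0.6]
width: 11.6
yaw -1.61 q6 1.568 tau6 -0.122 M [0.036 0.196 0.037] F [ 0.4  0.7 -0.6] pos [533.3 -11.9 101.3] w 11.6
```

```bash
cat > q2.py <<'E'
from h import *
import subprocess
m=[]
for i in range(4):
    o=ctrl.get_obs(); m.append([o["moment"][2],o["joint_torque"][5]])
    if i<3: im=ctrl.get_image("scene")
Rm=R.from_rotvec(o["orientation"]).as_matrix()
print("t",round(o["t"],2),"yaw",round(np.arctan2(Rm[1,0],Rm[0,0]),3),"q6",round(o["qpos"][5],3),"Mz",np.round(m,3)[:,0],"mean",np.mean(m,0)[0].round(3),"F",np.round(o["ft_force"],1),"pos",np.round(o["ee_pos"],1))
E
python3 -m handwheel '[[[0,0,0.012],[0,0,0.02],0],[[0,0,0.012],[0,0,0.02],0],[[0,0,0.012],[0,0,0.02],0],[[0,0,0.012],[0,0,0.02],0],[[0,0,0.012],[0,0,0.02],0],[[0,0,0.012],[0,0,0.02],0],[[0,0,0.012],[0,0,0.02],0],[[0,0,0.012],[0,0,0.02],0],[[0,0,0.012],[0,0,0.02],0],[[0,0,0.012],[0,0,0.02],0]]'; python3 q2.py
```

```text
t: 10.58
ee_pos: [533.3, -12.0, 101.2]
orientation: [2.023, -2.402, 0.004]
ft_force: [-0.0, 0.4, -0.1]
width: 12.1
t 10.73 yaw -1.741 q6 1.7 Mz [0.262 0.258 0.239 0.29 ] mean 0.262 F [-0.   0.3  1.6] pos [533.3 -12.  101.2]
```

```bash
sed -i 's/turn az",round((cy-yaw+np.pi\/2)%np.pi-np.pi\/2,3)/turn az",round(cy-yaw,3)/' go.py
python3 -m handwheel '[[[0,0,0],[0,0,0],0.4],[[0,0,0],[0,0,0],0.4],[[0,0,0],[0,0,0],0.4],[[0,0,0],[0,0,-10],0.4],[[0,0,0],[0,0,-20],0.4],[[0,0,0],[0,0,-20],0.4],[[0,0,-0.12],[0,0,0],0.4],[[0,0,-0.12],[0,0,0],0.4],[[0,0,-0.12],[0,0,0],0.4],[[0,0,-0.12],[0,0,0],0.4]]'; python3 go.py C 155
python3 -m handwheel '[[[0,0,-0.12],[0,0,0],0.4],[[0,0,-0.12],[0,0,0],0.4],[[0,0,-0.12],[0,0,0],0.4],[[0,0,-0.12],[0,0,0],0.4],[[0,0,-0.12],[0,0,0],0.4],[[0,0,-0.12],[0,0,0],0.4],[[0,0,-0.12],[0,0,0],0.4],[[0,0,-0.12],[0,0,0],0.4],[[0,0,-0.12],[0,0,0],0.4],[[0,0,-0.12],[0,0,0],0.4]]'; python3 go.py C 155
python3 - <<'E'
from h import *
im=ctrl.get_image("scene"); u,v=proj([[565,-90,90]],im)[0].astype(int)
crop(im,u-80,v-60,u+80,v+60,"a1.png",5)
E
```

```text
t: 11.57
ee_pos: [533.3, -12.0, 157.2]
orientation: [2.55, -1.835, 0.003]
ft_force: [-0.1, 0.4, -0.1]
width: 35.1
t 11.5667 pos [533.3 -12.  157.2] yaw -1.247 tilt [-0.001 -0.002  0.   ]
turn az -2.057 shift now-axes [169.1 -11.4   2.6] dist 169.5
shift after-turn axes [-69.  154.8   2.2]
t: 12.4
ee_pos: [534.6, -12.2, 165.4]
orientation: [3.14, 0.004, 0.012]
ft_force: [-0.0, -0.6, 0.3]
width: 34.9
t 12.4 pos [534.6 -12.2 165.4] yaw 0.003 tilt [ 0.001 -0.007 -0.   ]
turn az -0.807 shift now-axes [ 62.8 156.7  11.1] dist 169.1
shift after-turn axes [-69.7 153.7  10.4]
```

View pics/a1.png

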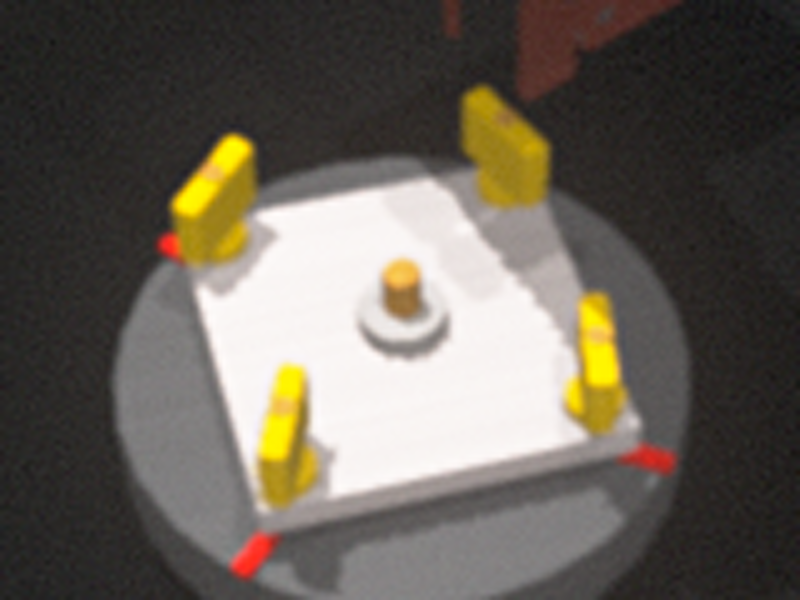

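Nut A, at (505,150), has clearly turned, and the plate has dropped on that side. Next is the opposite nut, C.

```bash
python3 -m handwheel '[[[0,0,0],[15,36,0],0.4],[[0,0,0],[15,36,0],0.4],[[0,0,0],[15,36,0],0.4],[[0,0,-0.12],[10,26,0],0.4],[[0,0,-0.12],[0,0,0],0.4],[[0,0,-0.12],[0,0,0],0.4],[[0,0,-0.12],[0,0,0],0.4],[[0,0,-0.12],[0,0,0],0.4],[[0,0,-0.12],[0,0,0],0.4],[[0,0,-0.05],[0,0,0],0.4]]'; python3 go.py C 155
```

```text
t: 13.28
ee_pos: [594.1, -153.3, 172.1]
orientation: [2.896, 1.2, 0.016]
ft_force: [0.4, -0.4, 0.3]
width: 35.0
t 13.2833 pos [ 594.1 -153.3  172.1] yaw 0.786 tilt [ 0.01  -0.007 -0.   ]
turn az -0.024 shift now-axes [-8.3 13.4 17.2] dist 23.3
shift after-turn axes [-8.5 13.4 17.1]
```

```bash
python3 -m handwheel '[[[0.01,-0.007,0],[-6,9,5],0.4],[[0,0,0],[-2.5,4,5],0.4],[[0,0,0],[0,0,5],0.4],[[0,0,0],[0,0,0],0.4],[[0,0,0],[0,0,0],0.4],[[0,0,0],[0,0,0],0.4],[[0,0,0],[0,0,0],0.4],[[0,0,0],[0,0,0],0.4],[[0,0,0],[0,0,0],0.4],[[0,0,0],[0,0,0],0.4]]'; python3 go.py C 103
python3 - <<'E'
from h import *
im=ctrl.get_image("scene"); u,v=proj([[598,-168,125]],im)[0].astype(int)
crop(im,u-70,v-60,u+70,v+45,"gC.png",5)
E
```

```text
t: 14.12
ee_pos: [597.5, -170.3, 156.5]
orientation: [-2.91, -1.181, 0.002]
ft_force: [0.2, -0.3, 0.6]
width: 35.1
t 14.1167 pos [ 597.5 -170.3  156.5] yaw 0.771 tilt [-0.001  0.001 -0.   ]
turn az -0.039 shift now-axes [ 1.5 -0.8 53.5] dist 53.6
shift after-turn axes [ 1.5 -0.8 53.5]
```

View pics/gC.png

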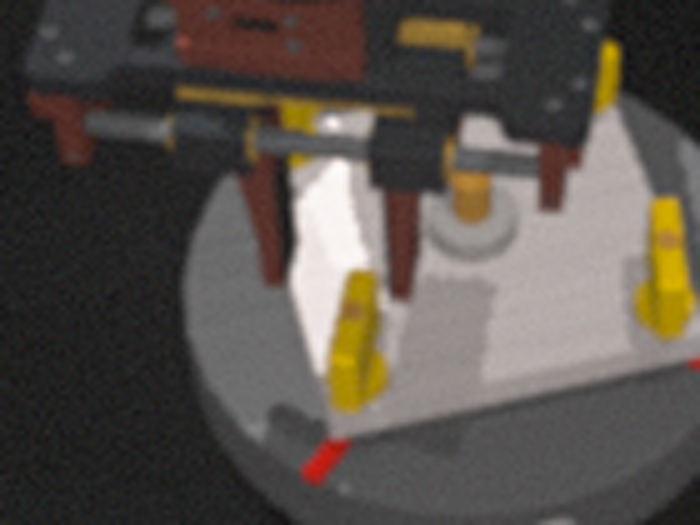

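```bash
python3 -m handwheel '[[[0,0,0],[1.9,-0.7,12],0.4],[[0,0,0],[0,0,16],0.4],[[0,0,0],[0,0,14],0.4],[[0,0,0],[0,0,8],0.4],[[0,0,0],[0,0,2],0.4],[[0,0,0],[0,0,0],0.4],[[0,0,0],[0,0,0],0.4],[[0,0,0],[0,0,0],0.4],[[0,0,0],[0,0,0],0.4],[[0,0,0],[0,0,0],0.4]]'; python3 go.py C 103
```

```text
t: 15.0
ee_pos: [599.6, -167.8, 101.7]
orientation: [2.91, 1.181, 0.002]
ft_force: [0.2, -0.2, 0.5]
width: 35.2
t 15.0 pos [ 599.6 -167.8  101.7] yaw 0.771 tilt [ 0.001 -0.001 -0.   ]
turn az -0.039 shift now-axes [-1.9 -0.5 -1.3] dist 2.3
shift after-turn axes [-1.9 -0.6 -1.3]
```

```bash
python3 -m handwheel '[[[0,0,0],[-1.3,-0.4,-1.2],0.4],[[0,0,0],[0,0,0],0.4],[[0,0,0],[0,0,0],0],[[0,0,0],[0,0,0],0],[[0,0,0],[0,0,0],0],[[0,0,0],[0,0,0],0],[[0,0,0],[0,0,0],0],[[0,0,0.05],[0,0,0],0],[[0,0,0.1],[0,0,0.1],0],[[0,0,0.1],[0,0,0.15],0]]'; python3 go.py C 103; python3 q.py
```

```text
t: 15.83
ee_pos: [598.8, -169.5, 104.8]
orientation: [3.035, 0.799, 0.005]
ft_force: [-0.5, -0.8, 1.6]
width: 12.1
t 15.8333 pos [ 598.8 -169.5  104.8] yaw 0.515 tilt [ 0.004 -0.002 -0.   ]
turn az -0.295 shift now-axes [-0.4 -1.1  1.8] dist 2.2
shift after-turn axes [-0.  -1.2  1.8]
yaw 0.515 q6 -0.809 tau6 -1.661 M [-0.182  0.185  0.071] F [-0.5 -0.8  1.6] pos [ 598.8 -169.5  104.8] w 12.1
```

```bash
python3 -m handwheel '[[[0,0,0.12],[0,0,0.2],0],[[0,0,0.12],[0,0,0.2],0],[[0,0,0.12],[0,0,0.2],0],[[0,0,0.12],[0,0,0.2],0],[[0,0,0.12],[0,0,0.2],0],[[0,0,0.12],[0,0,0.2],0],[[0,0,0.12],[0,0,0.2],0],[[0,0,0.12],[0,0,0.2],0],[[0,0,0.12],[0,0,0.2],0],[[0,0,0.12],[0,0,0.2],0]]'; python3 q.py
```

```text
t: 16.67
ee_pos: [597.7, -169.5, 103.3]
orientation: [2.93, -1.128, 0.003]
ft_force: [-1.4, -0.3, 1.7]
width: 11.7
yaw -0.735 q6 0.443 tau6 -1.878 M [-0.087  0.32   0.059] F [-1.4 -0.3  1.7] pos [ 597.7 -169.5  103.3] w 11.7
```

```bash
python3 -m handwheel '[[[0,0,0.12],[0,0,0.2],0],[[0,0,0.12],[0,0,0.2],0],[[0,0,0.12],[0,0,0.2],0],[[0,0,0.12],[0,0,0.1],0],[[0,0,0.01],[0,0,0],0],[[0,0,0.01],[0,0,0],0],[[0,0,0.01],[0,0,0],0],[[0,0,0.01],[0,0,0],0],[[0,0,0.01],[0,0,0],0],[[0,0,0.01],[0,0,0],0]]'; python3 q2.py
```

```text
t: 17.5
ee_pos: [597.3, -169.1, 102.6]
orientation: [2.506, -1.891, 0.002]
ft_force: [-0.6, 0.3, 0.8]
width: 11.8
t 17.65 yaw -1.292 q6 1.001 Mz [0.157 0.065 0.108 0.096] mean 0.107 F [-0.6 -0.8  0.9] pos [ 597.3 -169.1  102.6]
```

```bash
python3 -m handwheel '[[[0,0,0.012],[0,0,0.02],0],[[0,0,0.012],[0,0,0.02],0],[[0,0,0.012],[0,0,0.02],0],[[0,0,0.012],[0,0,0.02],0],[[0,0,0.012],[0,0,0.02],0],[[0,0,0.012],[0,0,0.02],0],[[0,0,0.012],[0,0,0.02],0],[[0,0,0.012],[0,0,0.02],0],[[0,0,0.012],[0,0,0.02],0],[[0,0,0.012],[0,0,0.02],0]]'; python3 q2.py
```

```text
t: 18.48
ee_pos: [597.3, -169.0, 102.5]
orientation: [2.377, -2.051, 0.002]
ft_force: [-0.6, 0.1, 0.6]
width: 12.0
t 18.63 yaw -1.423 q6 1.131 Mz [0.093 0.066 0.093 0.054] mean 0.077 F [0.2 0.5 0.7] pos [ 597.3 -169.   102.5]
```

```bash
python3 -m handwheel '[[[0,0,0.01],[0,0,0.02],0],[[0,0,0.01],[0,0,0.02],0],[[0,0,0.01],[0,0,0.02],0],[[0,0,0.01],[0,0,0.02],0],[[0,0,0.01],[0,0,0.02],0],[[0,0,0.01],[0,0,0.02],0],[[0,0,0.01],[0,0,0.02],0],[[0,0,0.01],[0,0,0.02],0],[[0,0,0.01],[0,0,0.02],0],[[0,0,0.01],[0,0,0.02],0]]'; python3 q2.py
```

```text
t: 19.47
ee_pos: [597.3, -168.9, 102.3]
orientation: [2.262, -2.177, 0.002]
ft_force: [-0.3, 0.9, 0.7]
width: 11.6
t 19.62 yaw -1.531 q6 1.239 Mz [0.09  0.117 0.089 0.07 ] mean 0.091 F [-0.9  1.4  0.4] pos [ 597.3 -168.9  102.3]
```

```bash
python3 -m handwheel '[[[0,0,0.01],[0,0,0.02],0],[[0,0,0.01],[0,0,0.02],0],[[0,0,0.01],[0,0,0.02],0],[[0,0,0.01],[0,0,0.02],0],[[0,0,0.01],[0,0,0.02],0],[[0,0,0.01],[0,0,0.02],0],[[0,0,0.01],[0,0,0.02],0],[[0,0,0.01],[0,0,0.02],0],[[0,0,0.01],[0,0,0.02],0],[[0,0,0.01],[0,0,0.02],0]]'; python3 q2.py
```

```text
t: 20.45
ee_pos: [597.3, -168.8, 102.2]
orientation: [2.141, -2.297, 0.002]
ft_force: [-0.5, 0.5, 0.6]
width: 11.8
t 20.6 yaw -1.64 q6 1.348 Mz [0.085 0.083 0.073 0.079] mean 0.08 F [-0.7  0.2  1.4] pos [ 597.2 -168.8  102.2]
```

Still free at about 2.41 rad. I'll keep going.

```bash
python3 -m handwheel '[[[0,0,0.01],[0,0,0.02],0],[[0,0,0.01],[0,0,0.02],0],[[0,0,0.01],[0,0,0.02],0],[[0,0,0.01],[0,0,0.02],0],[[0,0,0.01],[0,0,0.02],0],[[0,0,0.01],[0,0,0.02],0],[[0,0,0.01],[0,0,0.02],0],[[0,0,0.01],[0,0,0.02],0],[[0,0,0.01],[0,0,0.02],0],[[0,0,0.01],[0,0,0.02],0]]'; python3 q2.py
```

```text
t: 21.43
ee_pos: [597.3, -168.7, 102.1]
orientation: [2.012, -2.41, 0.001]
ft_force: [-0.5, 0.5, 1.9]
width: 11.9
t 21.58 yaw -1.749 q6 1.457 Mz [0.078 0.044 0.02  0.05 ] mean 0.048 F [-1.4  0.7  1.5] pos [ 597.3 -168.7  102. ]
```

```bash
python3 -m handwheel '[[[0,0,0.01],[0,0,0.02],0],[[0,0,0.01],[0,0,0.02],0],[[0,0,0.01],[0,0,0.02],0],[[0,0,0.01],[0,0,0.02],0],[[0,0,0.01],[0,0,0.02],0],[[0,0,0.01],[0,0,0.02],0],[[0,0,0.01],[0,0,0.02],0],[[0,0,0.01],[0,0,0.02],0],[[0,0,0.01],[0,0,0.02],0],[[0,0,0.01],[0,0,0.02],0]]'; python3 q2.py
```

```text
t: 22.42
ee_pos: [597.3, -168.6, 101.9]
orientation: [1.878, -2.517, 0.001]
ft_force: [-0.6, -0.1, 1.8]
width: 11.6
t 22.57 yaw -1.858 q6 1.566 Mz [0.087 0.128 0.066 0.077] mean 0.09 F [-0.6  0.6  2.3] pos [ 597.3 -168.6  101.9]
```

```bash
python3 -m handwheel '[[[0,0,0.01],[0,0,0.02],0],[[0,0,0.01],[0,0,0.02],0],[[0,0,0.01],[0,0,0.02],0],[[0,0,0.01],[0,0,0.02],0],[[0,0,0.01],[0,0,0.02],0],[[0,0,0.01],[0,0,0.02],0],[[0,0,0.01],[0,0,0.02],0],[[0,0,0.01],[0,0,0.02],0],[[0,0,0.01],[0,0,0.02],0],[[0,0,0.01],[0,0,0.02],0]]'; python3 q2.py
```

```text
t: 23.4
ee_pos: [597.3, -168.5, 101.8]
orientation: [1.738, -2.615, 0.001]
ft_force: [-1.1, 0.8, 1.9]
width: 11.7
t 23.55 yaw -1.967 q6 1.675 Mz [0.09  0.102 0.017 0.046] mean 0.064 F [-0.7  1.   1.8] pos [ 597.3 -168.5  101.8]
```

```bash
python3 -m handwheel '[[[0,0,0.01],[0,0,0.02],0],[[0,0,0.01],[0,0,0.02],0],[[0,0,0.01],[0,0,0.02],0],[[0,0,0.01],[0,0,0.02],0],[[0,0,0.01],[0,0,0.02],0],[[0,0,0.01],[0,0,0.02],0],[[0,0,0.01],[0,0,0.02],0],[[0,0,0.01],[0,0,0.02],0],[[0,0,0.01],[0,0,0.02],0],[[0,0,0.01],[0,0,0.02],0]]'; python3 q2.py
```

```text
t: 24.38
ee_pos: [597.3, -168.4, 101.7]
orientation: [1.594, -2.706, 0.001]
ft_force: [-0.5, 1.7, 3.1]
width: 11.6
t 24.53 yaw -2.076 q6 1.784 Mz [0.167 0.128 0.173 0.113] mean 0.145 F [-1.   1.   1.6] pos [ 597.3 -168.4  101.7]
```

```bash
python3 -m handwheel '[[[0,0,0.01],[0,0,0.02],0],[[0,0,0.01],[0,0,0.02],0],[[0,0,0.01],[0,0,0.02],0],[[0,0,0.01],[0,0,0.02],0],[[0,0,0.01],[0,0,0.02],0],[[0,0,0.01],[0,0,0.02],0],[[0,0,0],[0,0,0],0],[[0,0,0],[0,0,0],0],[[0,0,0],[0,0,0],0],[[0,0,0],[0,0,0],0]]'; python3 q2.py
```

```text
t: 25.37
ee_pos: [597.4, -168.4, 101.7]
orientation: [1.506, -2.756, 0.002]
ft_force: [-1.2, 1.5, 2.6]
width: 11.9
t 25.52 yaw -2.142 q6 1.85 Mz [0.217 0.275 0.275 0.304] mean 0.268 F [-1.7  0.7  2.8] pos [ 597.4 -168.4  101.7]
```

Tight: the torque climbed from 0.145 to 0.27 N m over 0.066 rad. I'll release and go to B.

```bash
python3 -m handwheel '[[[0,0,0],[0,0,0],0.4],[[0,0,0],[0,0,0],0.4],[[0,0,0],[0,0,0],0.4],[[0,0,0],[0,0,-12],0.4],[[0,0,0],[0,0,-18],0.4],[[0,0,-0.12],[0,0,-18],0.4],[[0,0,-0.12],[0,0,0],0.4],[[0,0,-0.12],[0,0,0],0.4],[[0,0,-0.12],[0,0,0],0.4],[[0,0,-0.12],[0,0,0],0.4]]'; python3 go.py B 157
python3 -m handwheel '[[[0,0,-0.125],[0,0,0],0.4],[[0,0,-0.125],[0,0,0],0.4],[[0,0,-0.125],[0,0,0],0.4],[[0,0,-0.125],[0,0,0],0.4],[[0,0,-0.125],[0,0,0],0.4],[[0,0,-0.125],[0,0,0],0.4],[[0,0,-0.125],[0,0,0],0.4],[[0,0,-0.125],[0,0,0],0.4],[[0,0,-0.125],[0,0,0],0.4],[[0,0,-0.125],[0,0,0],0.4]]'; python3 go.py B 157
```

```text
t: 26.35
ee_pos: [598.3, -169.5, 155.8]
orientation: [2.273, -2.168, 0.005]
ft_force: [0.2, -0.7, 0.0]
width: 35.6
t 26.35 pos [ 598.3 -169.5  155.8] yaw -1.524 tilt [-0.002 -0.003  0.   ]
turn az -2.454 shift now-axes [-109.5  -50.5   -1.4] dist 120.6
shift after-turn axes [116.6 -30.5  -1.2]
t: 27.18
ee_pos: [600.7, -171.1, 165.6]
orientation: [3.108, -0.428, 0.017]
ft_force: [1.0, 0.1, -0.0]
width: 34.8
t 27.1833 pos [ 600.7 -171.1  165.6] yaw -0.274 tilt [ 0.002 -0.011 -0.   ]
turn az -1.204 shift now-axes [  10.6 -120.7    8.5] dist 121.5
shift after-turn axes [116.5 -33.4   8.6]
```

```bash
python3 -m handwheel '[[[0,-0.011,-0.125],[0,0,0],0.4],[[0,0,-0.125],[0,0,0],0.4],[[0,0,-0.125],[0,0,0],0.4],[[0,0,-0.125],[0,0,0],0.4],[[0,0,-0.125],[0,0,0],0.4],[[0,0,-0.125],[0,0,0],0.4],[[0,0,-0.125],[0,0,0],0.4],[[0,0,-0.125],[0,0,0],0.4],[[0,0,-0.125],[0,0,0],0.4],[[0,0,-0.03],[0,0,0],0.4]]'; python3 go.py B 157
```

```text
t: 28.02
ee_pos: [602.6, -172.6, 175.0]
orientation: [2.83, 1.345, 0.006]
ft_force: [-0.5, -0.2, 0.3]
width: 35.3
t 28.0167 pos [ 602.6 -172.6  175. ] yaw 0.887 tilt [ 0.009 -0.    -0.   ]
turn az -0.043 shift now-axes [114.9 -40.9  17.6] dist 123.2
shift after-turn axes [116.5 -35.8  18. ]
```

```bash
python3 fit.py | sed -n '1,8p'
```

```text
top A [532.3  -11.     3.11  16.14  97.  ]
top B [645.07 -57.56   2.53  15.69 103.  ]
top C [ 596.13 -168.25    2.54   80.24   54.  ]
top D [ 496.98 -127.25    2.37  122.42   22.  ]
scene A [542.95  -2.45   2.43 253.7  143.  ]
scene B [643.69 -58.57   2.47  12.91 245.  ]
scene C [ 599.31 -171.17    2.66   62.75  261.  ]
scene D [ 487.69 -118.5     2.4   316.43  332.  ]
```

```bash
python3 -m handwheel '[[[0.009,0,-0.04],[36,-12,4],0.4],[[0,0,0],[36,-12,4],0.4],[[0,0,0],[30,-10,4],0.4],[[0,0,0],[0,0,0],0.4],[[0,0,0],[0,0,0],0.4],[[0,0,0],[0,0,0],0.4],[[0,0,0],[0,0,0],0.4],[[0,0,0],[0,0,0],0.4],[[0,0,0],[0,0,0],0.4],[[0,0,0],[0,0,0],0.4]]'; python3 go.py B 157
```

```text
t: 28.95
ee_pos: [640.5, -73.0, 166.6]
orientation: [2.824, 1.37, 0.005]
ft_force: [-0.8, -0.2, -0.4]
width: 35.2
t 28.95 pos [640.5 -73.  166.6] yaw 0.904 tilt [ 0.004 -0.001 -0.   ]
turn az -0.026 shift now-axes [13.8 -7.   9.6] dist 18.2
shift after-turn axes [14.  -6.6  9.6]
```

```bash
python3 -m handwheel '[[[0.004,0,-0.025],[10,-5,5],0.4],[[0,0,0],[4,-2,5],0.4],[[0,0,0],[0,0,5],0.4],[[0,0,0],[0,0,0],0.4],[[0,0,0],[0,0,0],0.4],[[0,0,0],[0,0,0],0.4],[[0,0,0],[0,0,0],0.4],[[0,0,0],[0,0,0],0.4],[[0,0,0],[0,0,0],0.4],[[0,0,0],[0,0,0],0.4]]'; python3 go.py B 104
python3 - <<'E'
from h import *
im=ctrl.get_image("scene"); u,v=proj([[644,-58,125]],im)[0].astype(int)
crop(im,u-70,v-60,u+70,v+45,"gB.png",5)
E
```

```text
t: 29.78
ee_pos: [643.4, -57.4, 149.6]
orientation: [-2.808, -1.407, -0.0]
ft_force: [0.4, 0.1, 0.4]
width: 35.2
t 29.7833 pos [643.4 -57.4 149.6] yaw 0.929 tilt [-0.001 -0.001  0.   ]
turn az -0.001 shift now-axes [-0.2  0.5 45.6] dist 45.6
shift after-turn axes [-0.2  0.5 45.6]
```

View pics/gB.png

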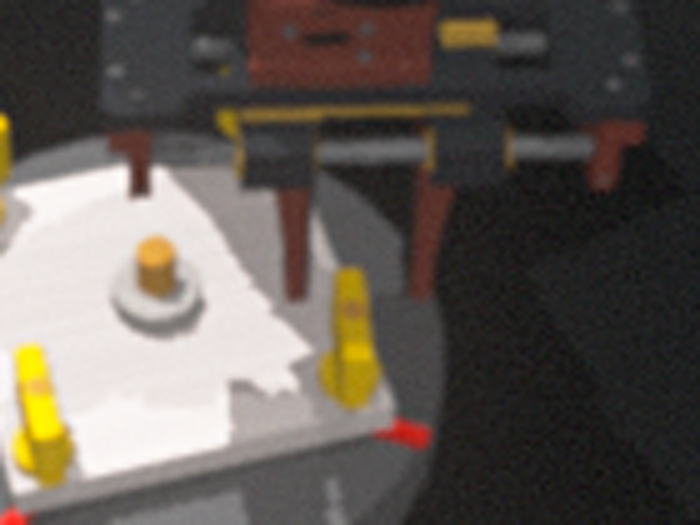

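The fingers straddle wing B. I'll descend, then trim the position and close.

```bash
python3 -m handwheel '[[[0,0,0],[0,0,12],0.4],[[0,0,0],[0,0,15],0.4],[[0,0,0],[0,0,11],0.4],[[0,0,0],[0,0,5],0.4],[[0,0,0],[0,0,1],0.4],[[0,0,0],[0,0,0],0.4],[[0,0,0],[0,0,0],0.4],[[0,0,0],[0,0,0],0.4]
,[[0,0,0],[0,0,0],0.4],[[0,0,0],[0,0,0],0.4]]'; python3 go.py B 104
```

```text
t: 30.67
ee_pos: [644.0, -57.6, 102.6]
orientation: [-2.809, -1.407, -0.002]
ft_force: [-0.5, -0.0, 0.2]
width: 35.0
t 30.6667 pos [644.  -57.6 102.6] yaw 0.929 tilt [ 0.    -0.002 -0.   ]
turn az -0.001 shift now-axes [-0.3 -0.2 -1.4] dist 1.5
shift after-turn axes [-0.3 -0.2 -1.4]
```

```bash
python3 -m handwheel '[[[0,0,0],[0,0,-1],0],[[0,0,0],[0,0,0],0],[[0,0,0],[0,0,0],0],[[0,0,0],[0,0,0],0],[[0,0,0],[0,0,0],0],[[0,0,0.05],[0,0,0],0],[[0,0,0.1],[0,0,0.1],0],[[0,0,0.12],[0,0,0.2],0],[[0,0,0.12],[0,0,0.2],0],[[0,0,0.12],[0,0,0.2],0]]'; python3 q.py
python3 -m handwheel '[[[0,0,0.12],[0,0,0.2],0],[[0,0,0.12],[0,0,0.2],0],[[0,0,0.12],[0,0,0.2],0],[[0,0,0.12],[0,0,0.2],0],[[0,0,0.12],[0,0,0.2],0],[[0,0,0.12],[0,0,0.2],0],[[0,0,0.12],[0,0,0.2],0],[[0,0,0.12],[0,0,0.2],0],[[0,0,0.12],[0,0,0.2],0],[[0,0,0.12],[0,0,0.2],0]]'; python3 q.py
```

```text
t: 31.5
ee_pos: [644.3, -58.3, 104.4]
orientation: [3.077, 0.627, 0.004]
ft_force: [0.2, 0.6, 0.9]
width: 11.7
yaw 0.402 q6 -0.511 tau6 -1.915 M [-0.145  0.114  0.099] F [0.2 0.6 0.9] pos [644.3 -58.3 104.4] w 11.7
t: 32.33
ee_pos: [643.7, -58.3, 102.9]
orientation: [-2.863, 1.292, -0.003]
ft_force: [-0.6, -0.5, 0.1]
width: 11.7
yaw -0.848 q6 0.74 tau6 -1.899 M [-0.035  0.212  0.142] F [-0.6 -0.5  0.1] pos [643.7 -58.3 102.9] w 11.7
```

```bash
python3 -m handwheel '[[[0,0,0.12],[0,0,0.2],0],[[0,0,0.11],[0,0,0.1],0],[[0,0,0.01],[0,0,0],0],[[0,0,0.01],[0,0,0.02],0],[[0,0,0.01],[0,0,0.02],0],[[0,0,0.01],[0,0,0.02],0],[[0,0,0.01],[0,0,0.02],0],[[0,0,0.01],[0,0,0.02],0],[[0,0,0.01],[0,0,0.02],0],[[0,0,0.01],[0,0,0.02],0]]'; python3 q2.py
```

```text
t: 33.17
ee_pos: [643.5, -58.2, 102.5]
orientation: [-2.621, 1.732, -0.002]
ft_force: [-0.1, 0.0, -0.3]
width: 12.0
t 33.32 yaw -1.167 q6 1.059 Mz [0.112 0.073 0.059 0.032] mean 0.069 F [-0.6 -0.9 -0.2] pos [643.5 -58.2 102.4]
```

```bash
python3 -m handwheel '[[[0,0,0.012],[0,0,0.02],0],[[0,0,0.012],[0,0,0.02],0],[[0,0,0.012],[0,0,0.02],0],[[0,0,0.012],[0,0,0.02],0],[[0,0,0.012],[0,0,0.02],0],[[0,0,0.012],[0,0,0.02],0],[[0,0,0.012],[0,0,0.02],0],[[0,0,0.012],[0,0,0.02],0],[[0,0,0.012],[0,0,0.02],0],[[0,0,0.012],[0,0,0.02],0]]'; python3 q2.py
```

```text
t: 34.15
ee_pos: [643.5, -58.1, 102.3]
orientation: [-2.502, 1.9, -0.002]
ft_force: [-0.2, -0.5, 0.6]
width: 11.7
t 34.3 yaw -1.298 q6 1.19 Mz [0.103 0.057 0.126 0.066] mean 0.088 F [ 0.1 -0.2  0.6] pos [643.5 -58.1 102.3]
```

```bash
python3 -m handwheel '[[[0,0,0.01],[0,0,0.02],0],[[0,0,0.01],[0,0,0.02],0],[[0,0,0.01],[0,0,0.02],0],[[0,0,0.01],[0,0,0.02],0],[[0,0,0.01],[0,0,0.02],0],[[0,0,0.01],[0,0,0.02],0],[[0,0,0.01],[0,0,0.02],0],[[0,0,0.01],[0,0,0.02],0],[[0,0,0.01],[0,0,0.02],0],[[0,0,0.01],[0,0,0.02],0]]'; python3 q2.py
```

```text
t: 35.13
ee_pos: [643.5, -58.1, 102.2]
orientation: [-2.395, 2.033, -0.002]
ft_force: [-0.7, -0.0, 1.7]
width: 11.8
t 35.28 yaw -1.407 q6 1.299 Mz [0.08  0.04  0.052 0.046] mean 0.055 F [ 0.1 -0.5  1. ] pos [643.5 -58.1 102.1]
```

```bash
python3 -m handwheel '[[[0,0,0.01],[0,0,0.02],0],[[0,0,0.01],[0,0,0.02],0],[[0,0,0.01],[0,0,0.02],0],[[0,0,0.01],[0,0,0.02],0],[[0,0,0.01],[0,0,0.02],0],[[0,0,0.01],[0,0,0.02],0],[[0,0,0.01],[0,0,0.02],0],[[0,0,0.01],[0,0,0.02],0],[[0,0,0.01],[0,0,0.02],0],[[0,0,0.01],[0,0,0.02],0]]'; python3 q2.py
```

```text
t: 36.12
ee_pos: [643.5, -58.0, 102.0]
orientation: [-2.28, 2.16, -0.002]
ft_force: [-0.6, 0.9, 0.9]
width: 12.0
t 36.27 yaw -1.516 q6 1.408 Mz [0.074 0.062 0.092 0.057] mean 0.071 F [-0.8  0.5  1.3] pos [643.5 -58.  102. ]
```

```bash
python3 -m handwheel '[[[0,0,0.01],[0,0,0.02],0],[[0,0,0.01],[0,0,0.02],0],[[0,0,0.01],[0,0,0.02],0],[[0,0,0.01],[0,0,0.02],0],[[0,0,0.01],[0,0,0.02],0],[[0,0,0.01],[0,0,0.02],0],[[0,0,0.01],[0,0,0.02],0],[[0,0,0.01],[0,0,0.02],0],[[0,0,0.01],[0,0,0.02],0],[[0,0,0.01],[0,0,0.02],0]]'; python3 q2.py
```

```text
t: 37.1
ee_pos: [643.5, -58.0, 101.9]
orientation: [-2.159, 2.281, -0.002]
ft_force: [0.2, -0.4, 0.8]
width: 11.8
t 37.25 yaw -1.625 q6 1.517 Mz [0.132 0.155 0.095 0.098] mean 0.12 F [-0.9  0.3  0.8] pos [643.5 -58.  101.8]
```

```bash
python3 -m handwheel '[[[0,0,0.01],[0,0,0.02],0],[[0,0,0.01],[0,0,0.02],0],[[0,0,0.01],[0,0,0.02],0],[[0,0,0.01],[0,0,0.02],0],[[0,0,0.01],[0,0,0.02],0],[[0,0,0.01],[0,0,0.02],0],[[0,0,0],[0,0,0],0],[[0,0,0],[0,0,0],0],[[0,0,0],[0,0,0],0],[[0,0,0],[0,0,0],0]]'; python3 q2.py
```

```text
t: 38.08
ee_pos: [643.5, -57.9, 101.8]
orientation: [-2.084, 2.35, -0.002]
ft_force: [-0.0, -0.7, 2.1]
width: 11.5
t 38.23 yaw -1.691 q6 1.583 Mz [0.096 0.11  0.147 0.102] mean 0.114 F [-1.3  0.8  0.9] pos [643.5 -57.9 101.8]
```

Still free. Carrying on.

```bash
python3 -m handwheel '[[[0,0,0.01],[0,0,0.02],0],[[0,0,0.01],[0,0,0.02],0],[[0,0,0.01],[0,0,0.02],0],[[0,0,0.01],[0,0,0.02],0],[[0,0,0.01],[0,0,0.02],0],[[0,0,0.01],[0,0,0.02],0],[[0,0,0.01],[0,0,0.02],0],[[0,0,0.01],[0,0,0.02],0],[[0,0,0.01],[0,0,0.02],0],[[0,0,0.01],[0,0,0.02],0]]'; python3 q2.py
```

```text
t: 39.07
ee_pos: [643.5, -57.9, 101.7]
orientation: [-1.951, 2.462, -0.002]
ft_force: [-0.7, -0.6, 1.1]
width: 11.7
t 39.22 yaw -1.8 q6 1.692 Mz [0.07  0.117 0.051 0.111] mean 0.087 F [-0.7  1.   1. ] pos [643.5 -57.9 101.7]
```

```bash
python3 -m handwheel '[[[0,0,0.01],[0,0,0.02],0],[[0,0,0.01],[0,0,0.02],0],[[0,0,0.01],[0,0,0.02],0],[[0,0,0.01],[0,0,0.02],0],[[0,0,0.01],[0,0,0.02],0],[[0,0,0.01],[0,0,0.02],0],[[0,0,0.01],[0,0,0.02],0],[[0,0,0.01],[0,0,0.02],0],[[0,0,0.01],[0,0,0.02],0],[[0,0,0.01],[0,0,0.02],0]]'; python3 q2.py
```

```text
t: 40.05
ee_pos: [643.5, -57.8, 101.7]
orientation: [-1.815, 2.564, -0.002]
ft_force: [-1.0, 0.8, 2.8]
width: 12.3
t 40.2 yaw -1.909 q6 1.801 Mz [0.091 0.171 0.18  0.199] mean 0.16 F [-0.8  0.7  1.4] pos [643.5 -57.8 101.6]
```

```bash
python3 -m handwheel '[[[0,0,0.01],[0,0,0.02],0],[[0,0,0.01],[0,0,0.02],0],[[0,0,0.01],[0,0,0.02],0],[[0,0,0.01],[0,0,0.02],0],[[0,0,0.01],[0,0,0.02],0],[[0,0,0],[0,0,0],0],[[0,0,0],[0,0,0],0],[[0,0,0],[0,0,0],0],[[0,0,0],[0,0,0],0],[[0,0,0],[0,0,0],0]]'; python3 q2.py
```

```text
t: 41.03
ee_pos: [643.5, -57.8, 101.6]
orientation: [-1.745, 2.611, -0.002]
ft_force: [-1.1, 0.8, 1.7]
width: 12.0
t 41.18 yaw -1.963 q6 1.856 Mz [0.228 0.229 0.288 0.332] mean 0.269 F [-1.8  0.9  2.6] pos [643.5 -57.8 101.6]
```

```bash
python3 -m handwheel '[[[0,0,0],[0,0,0],0.4],[[0,0,0],[0,0,0],0.4],[[0,0,0],[0,0,0],0.4],[[0,0,0],[0,0,-12],0.4],[[0,0,0],[0,0,-18],0.4],[[0,0,-0.12],[0,0,-18],0.4],[[0,0,-0.125],[0,0,0],0.4],[[0,0,-0.125],[0,0,0],0.4],[[0,0,-0.125],[0,0,0],0.4],[[0,0,-0.125],[0,0,0],0.4]]'; python3 go.py D 155
python3 -m handwheel '[[[0,0,-0.125],[0,0,0],0.4],[[0,0,-0.125],[0,0,0],0.4],[[0,0,-0.125],[0,0,0],0.4],[[0,0,-0.125],[0,0,0],0.4],[[0,0,-0.125],[0,0,0],0.4],[[0,0,-0.125],[0,0,0],0.4],[[0,0,-0.125],[0,0,0],0.4],[[0,0,-0.125],[0,0,0],0.4],[[0,0,-0.125],[0,0,0],0.4],[[0,0,-0.125],[0,0,0],0.4]]'; python3 go.py D 155
```

```text
t: 42.02
ee_pos: [644.7, -58.4, 156.0]
orientation: [-2.46, 1.95, -0.005]
ft_force: [-0.4, 0.3, 0.0]
width: 35.2
t 42.0167 pos [644.7 -58.4 156. ] yaw -1.34 tilt [-0.004 -0.001  0.   ]
turn az -1.76 shift now-axes [ 27.1 168.3   0.4] dist 170.5
shift after-turn axes [-170.4   -5.1    1. ]
t: 42.85
ee_pos: [647.5, -59.2, 166.3]
orientation: [3.138, -0.142, 0.021]
ft_force: [-0.9, -0.2, 0.6]
width: 35.0
t 42.85 pos [647.5 -59.2 166.3] yaw -0.09 tilt [-0.    -0.013  0.   ]
turn az -0.51 shift now-axes [-154.3   78.2    9.3] dist 173.2
shift after-turn axes [-172.7   -7.    11.3]
```

```bash
python3 -m handwheel '[[[0,-0.013,-0.125],[0,0,0],0.4],[[0,0,-0.125],[0,0,0],0.4],[[0,0,-0.125],[0,0,0],0.4],[[0,0,-0.07],[0,0,0],0.4],[[0,0,0],[-40,-2,2],0.4],[[0,0,0],[-40,-2,2],0.4],[[0,0,0],[-40,-2,2],0.4],[[0,0,0],[-33,-1,2],0.4],[[0,0,0],[0,0,0],0.4],[[0,0,0],[0,0,0],0.4]]'; python3 go.py D 155
```

```text
t: 43.68
ee_pos: [500.1, -108.5, 165.2]
orientation: [3.085, 0.571, 0.017]
ft_force: [0.3, 0.1, 1.4]
width: 35.2
t 43.6833 pos [ 500.1 -108.5  165.2] yaw 0.366 tilt [ 0.006 -0.01  -0.   ]
turn az -0.054 shift now-axes [-17.6   9.   10.1] dist 22.2
shift after-turn axes [-18.    8.1  10.2]
```

```bash
python3 -m handwheel '[[[0.006,-0.01,-0.04],[-12,6,5],0.4],[[0,0,0],[-4,2,5],0.4],[[0,0,0],[0,0,5],0.4],[[0,0,0],[0,0,0],0.4],[[0,0,0],[0,0,0],0.4],[[0,0,0],[0,0,0],0.4],[[0,0,0],[0,0,0],0.4],[[0,0,0],[0,0,0],0.4],[[0,0,0],[0,0,0],0.4],[[0,0,0],[0,0,0],0.4]]'; python3 go.py D 104
python3 - <<'E'
from h import *
im=ctrl.get_image("scene"); u,v=proj([[487,-123,125]],im)[0].astype(int)
crop(im,u-70,v-60,u+70,v+45,"gD.png",5)
E
```

```text
t: 44.52
ee_pos: [495.7, -121.1, 152.3]
orientation: [3.074, 0.631, 0.013]
ft_force: [1.0, 0.0, 0.8]
width: 35.1
t 44.5167 pos [ 495.7 -121.1  152.3] yaw 0.405 tilt [ 0.005 -0.007 -0.   ]
turn az -0.015 shift now-axes [-9.1 -1.7 48.2] dist 49.1
shift after-turn axes [-8.8 -1.6 48.3]
```

View pics/gD.png

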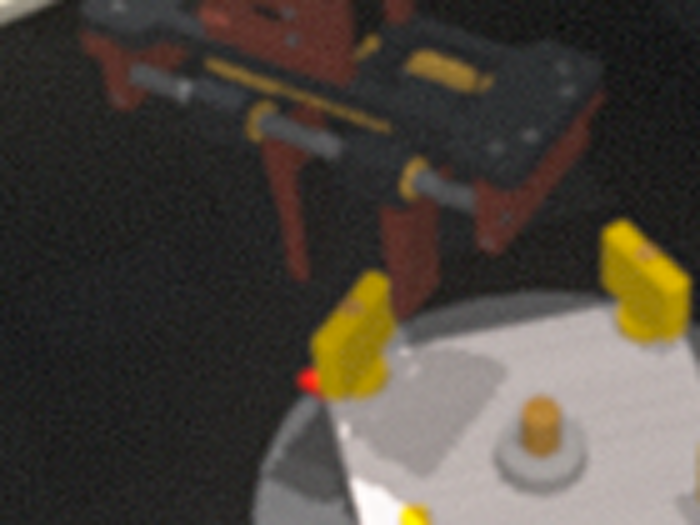

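```bash
python3 -m handwheel '[[[0.005,-0.007,-0.015],[-7,-1.5,0],0.4],[[0,0,0],[-2.5,0,0],0.4],[[0,0,0],[0,0,8],0.4],[[0,0,0],[0,0,15],0.4],[[0,0,0],[0,0,12],0.4],[[0,0,0],[0,0,6],0.4],[[0,0,0],[0,0,2],0.4],[[0,0,0],[0,0,0],0.4],[[0,0,0],[0,0,0],0.4],[[0,0,0],[0,0,0],0.4]]'; python3 go.py D 104
```

```text
t: 45.4
ee_pos: [484.7, -124.2, 106.7]
orientation: [-3.072, -0.655, -0.0]
ft_force: [-0.0, -0.3, 0.6]
width: 35.1
t 45.4 pos [ 484.7 -124.2  106.7] yaw 0.42 tilt [-0. -0.  0.]
turn az 0.0 shift now-axes [ 2.5 -0.   2.7] dist 3.7
shift after-turn axes [ 2.5 -0.   2.7]
```

```bash
python3 -m handwheel '[[[0,0,0],[2,-0.4,2],0.4],[[0,0,0],[0,0,0],0.4],[[0,0,0],[0,0,0],0],[[0,0,0],[0,0,0],0],[[0,0,0],[0,0,0],0],[[0,0,0],[0,0,0],0],[[0,0,0],[0,0,0],0],[[0,0,0],[0,0,0],0],[[0,0,0.05],[0,0,0],0],[[0,0,0.1],[0,0,0.1],0]]'; python3 q.py
python3 -m handwheel '[[[0,0,0.12],[0,0,0.2],0],[[0,0,0.12],[0,0,0.2],0],[[0,0,0.12],[0,0,0.2],0],[[0,0,0.12],[0,0,0.2],0],[[0,0,0.12],[0,0,0.2],0],[[0,0,0.12],[0,0,0.2],0],[[0,0,0.12],[0,0,0.2],0],[[0,0,0.12],[0,0,0.2],0],[[0,0,0.12],[0,0,0.2],0],[[0,0,0.12],[0,0,0.2],0]]'; python3 q.py
```

```text
t: 46.23
ee_pos: [487.5, -123.4, 106.3]
orientation: [3.112, 0.421, 0.004]
ft_force: [-1.1, -1.3, -0.5]
width: 11.9
yaw 0.269 q6 -0.54 tau6 -2.257 M [-0.124  0.192  0.097] F [-1.1 -1.3 -0.5] pos [ 487.5 -123.4  106.3] w 11.9
t: 47.07
ee_pos: [486.9, -123.3, 104.6]
orientation: [2.771, -1.48, 0.003]
ft_force: [-1.2, 0.1, 0.7]
width: 11.6
yaw -0.981 q6 0.711 tau6 -1.897 M [-0.074  0.281  0.066] F [-1.2  0.1  0.7] pos [ 486.9 -123.3  104.6] w 11.6
```

```bash
python3 -m handwheel '[[[0,0,0.12],[0,0,0.2],0],[[0,0,0.12],[0,0,0.2],0],[[0,0,0.12],[0,0,0.2],0],[[0,0,0.12],[0,0,0.2],0],[[0,0,0.12],[0,0,0.1],0],[[0,0,0.01],[0,0,0],0],[[0,0,0.01],[0,0,0.02],0],[[0,0,0.01],[0,0,0.02],0],[[0,0,0.01],[0,0,0.02],0],[[0,0,0.01],[0,0,0.02],0]]'; python3 q2.py
```

```text
t: 47.9
ee_pos: [486.7, -123.0, 103.8]
orientation: [-2.127, 2.312, -0.002]
ft_force: [-0.8, 0.8, -0.1]
width: 11.8
t 48.05 yaw -1.654 q6 1.384 Mz [0.039 0.098 0.061 0.06 ] mean 0.065 F [-0.8 -1.   0.3] pos [ 486.7 -123.   103.8]
```

Total is 2.07 rad. I'll use small steps from here.

```bash
python3 -m handwheel '[[[0,0,0.012],[0,0,0.02],0],[[0,0,0.012],[0,0,0.02],0],[[0,0,0.012],[0,0,0.02],0],[[0,0,0.012],[0,0,0.02],0],[[0,0,0.012],[0,0,0.02],0],[[0,0,0.012],[0,0,0.02],0],[[0,0,0.012],[0,0,0.02],0],[[0,0,0.012],[0,0,0.02],0],[[0,0,0.012],[0,0,0.02],0],[[0,0,0.012],[0,0,0.02],0]]'; python3 q2.py
```

```text
t: 48.88
ee_pos: [486.7, -122.9, 103.6]
orientation: [-1.971, 2.446, -0.002]
ft_force: [-0.2, 0.0, 0.6]
width: 12.1
t 49.03 yaw -1.784 q6 1.513 Mz [0.106 0.041 0.113 0.034] mean 0.073 F [-0.3  0.2  0.4] pos [ 486.7 -122.9  103.6]
```

```bash
python3 -m handwheel '[[[0,0,0.01],[0,0,0.02],0],[[0,0,0.01],[0,0,0.02],0],[[0,0,0.01],[0,0,0.02],0],[[0,0,0.01],[0,0,0.02],0],[[0,0,0.01],[0,0,0.02],0],[[0,0,0.01],[0,0,0.02],0],[[0,0,0.01],[0,0,0.02],0],[[0,0,0.01],[0,0,0.02],0],[[0,0,0.01],[0,0,0.02],0],[[0,0,0.01],[0,0,0.02],0]]'; python3 q2.py
```

```text
t: 49.87
ee_pos: [486.7, -122.9, 103.5]
orientation: [-1.835, 2.549, -0.002]
ft_force: [-0.3, 0.4, 1.1]
width: 12.0
t 50.02 yaw -1.893 q6 1.622 Mz [0.148 0.009 0.054 0.072] mean 0.071 F [-0.5 -0.1  0.3] pos [ 486.7 -122.9  103.5]
```

```bash
python3 -m handwheel '[[[0,0,0.01],[0,0,0.02],0],[[0,0,0.01],[0,0,0.02],0],[[0,0,0.01],[0,0,0.02],0],[[0,0,0.01],[0,0,0.02],0],[[0,0,0.01],[0,0,0.02],0],[[0,0,0.01],[0,0,0.02],0],[[0,0,0.01],[0,0,0.02],0],[[0,0,0.01],[0,0,0.02],0],[[0,0,0.01],[0,0,0.02],0],[[0,0,0.01],[0,0,0.02],0]]'; python3 q2.py
```

```text
t: 50.85
ee_pos: [486.7, -122.8, 103.4]
orientation: [-1.694, 2.645, -0.002]
ft_force: [-0.6, 0.1, 1.9]
width: 11.7
t 51.0 yaw -2.002 q6 1.731 Mz [0.062 0.078 0.059 0.076] mean 0.069 F [-0.5  1.1  1.2] pos [ 486.8 -122.9  103.4]
```

```bash
python3 -m handwheel '[[[0,0,0.01],[0,0,0.02],0],[[0,0,0.01],[0,0,0.02],0],[[0,0,0.01],[0,0,0.02],0],[[0,0,0.01],[0,0,0.02],0],[[0,0,0.01],[0,0,0.02],0],[[0,0,0.01],[0,0,0.02],0],[[0,0,0.01],[0,0,0.02],0],[[0,0,0.01],[0,0,0.02],0],[[0,0,0.01],[0,0,0.02],0],[[0,0,0.01],[0,0,0.02],0]]'; python3 q2.py
```

```text
t: 51.83
ee_pos: [486.8, -122.8, 103.3]
orientation: [-1.547, 2.733, -0.002]
ft_force: [-0.9, 0.3, 1.8]
width: 11.7
t 51.98 yaw -2.11 q6 1.84 Mz [0.098 0.141 0.079 0.098] mean 0.104 F [-0.3  0.8  3.3] pos [ 486.8 -122.8  103.3]
```

```bash
python3 -m handwheel '[[[0,0,0.01],[0,0,0.02],0],[[0,0,0.01],[0,0,0.02],0],[[0,0,0.01],[0,0,0.02],0],[[0,0,0.01],[0,0,0.02],0],[[0,0,0.01],[0,0,0.02],0],[[0,0,0.01],[0,0,0.02],0],[[0,0,0.01],[0,0,0.02],0],[[0,0,0.01],[0,0,0.02],0],[[0,0,0],[0,0,0.02],0],[[0,0,0],[0,0,0.02],0]]'; python3 q2.py
```

```text
t: 52.82
ee_pos: [486.8, -122.8, 103.2]
orientation: [-1.426, 2.798, -0.002]
ft_force: [-1.5, 0.7, 3.1]
width: 11.9
t 52.97 yaw -2.199 q6 1.928 Mz [0.151 0.187 0.148 0.142] mean 0.157 F [-0.1  0.9  3. ] pos [ 486.8 -122.8  103.2]
```

```bash
python3 -m handwheel '[[[0,0,0.01],[0,0,0.02],0],[[0,0,0.01],[0,0,0.02],0],[[0,0,0.01],[0,0,0.02],0],[[0,0,0.01],[0,0,0.02],0],[[0,0,0.01],[0,0,0.02],0],[[0,0,0],[0,0,0],0],[[0,0,0],[0,0,0],0],[[0,0,0],[0,0,0],0],[[0,0,0],[0,0,0],0],[[0,0,0],[0,0,0],0]]'; python3 q2.py
```

```text
t: 53.8
ee_pos: [486.8, -122.7, 103.2]
orientation: [-1.349, 2.836, -0.002]
ft_force: [-1.1, 1.5, 2.5]
width: 11.8
t 53.95 yaw -2.253 q6 1.983 Mz [0.252 0.178 0.223 0.239] mean 0.223 F [-1.7  1.   2.6] pos [ 486.8 -122.7  103.2]
```

Tight (0.22 N m and climbing). Release, lift and clear away.

```bash
python3 -m handwheel '[[[0,0,0],[0,0,0],0.4],[[0,0,0],[0,0,0],0.4],[[0,0,0],[0,0,0],0.4],[[0,0,0],[0,0,-12],0.4],[[0,0,0],[0,0,-18],0.4],[[0,0,0],[0,0,-25],0.4],[[0,0,0],[0,0,-30],0.4],[[0,0,0],[0,0,-35],0.4],[[0,0,0],[0,0,-35],0.4],[[0,0,0],[0,0,0],0.4]]'; python3 go.py D 155
python3 -m handwheel '[[[0,0,0],[25,25,-20],0.4],[[0,0,0],[25,25,-20],0.4],[[0,0,0],[25,25,-20],0.4],[[0,0,0],[25,25,0],0.4],[[0,0,0],[25,25,0],0.4],[[0,0,0],[0,0,0],0.4],[[0,0,0],[0,0,0],0.4],[[0,0,0],[0,0,0],0.4],[[0,0,0],[0,0,0],0.4],[[0,0,0],[0,0,0],0.4]]'
python3 - <<'E'
from h import *
im=ctrl.get_image("scene"); u,v=proj([[565,-90,90]],im)[0].astype(int)
crop(im,u-80,v-60,u+80,v+60,"f1.png",5);save(im,"f1full.png")
im=ctrl.get_image("top"); u,v=proj([[565,-90,90]],im)[0].astype(int)
crop(im,u-60,v-50,u+60,v+50,"f1t.png",6)
E
```

```text
t: 54.78
ee_pos: [485.2, -122.7, 261.0]
orientation: [1.343, -2.836, -0.006]
ft_force: [1.5, 0.3, 0.6]
width: 35.3
t 54.7833 pos [ 485.2 -122.7  261. ] yaw -2.257 tilt [ 0.005 -0.002 -0.   ]
turn az -2.677 shift now-axes [ -0.9  -2.2 106. ] dist 106.0
shift after-turn axes [  1.4   1.2 106. ]
t: 55.62
ee_pos: [306.1, -141.0, 321.1]
orientation: [1.343, -2.837, -0.003]
ft_force: [0.9, 0.1, 0.2]
width: 35.2
```

View pics/f1.png

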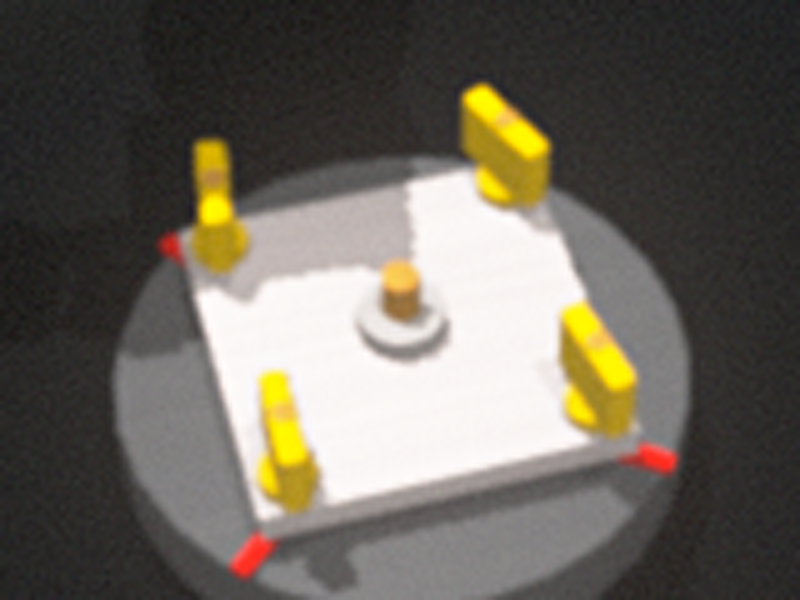

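View pics/f1t.png

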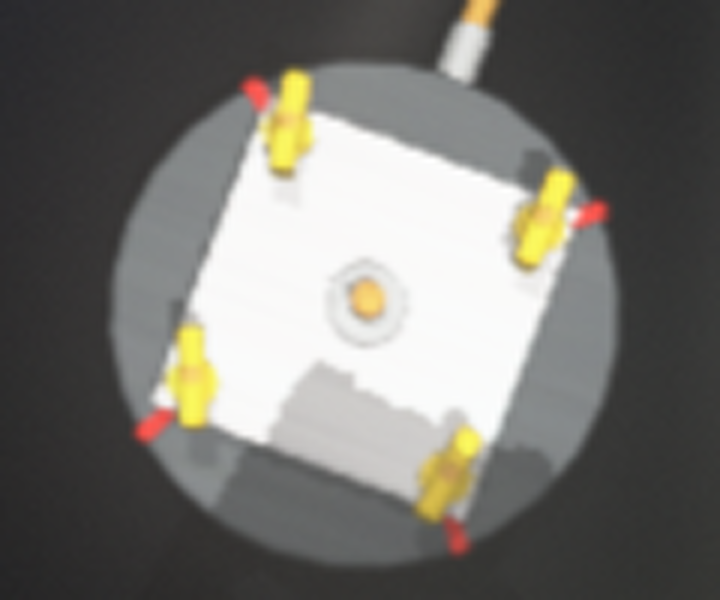

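View pics/f1full.png

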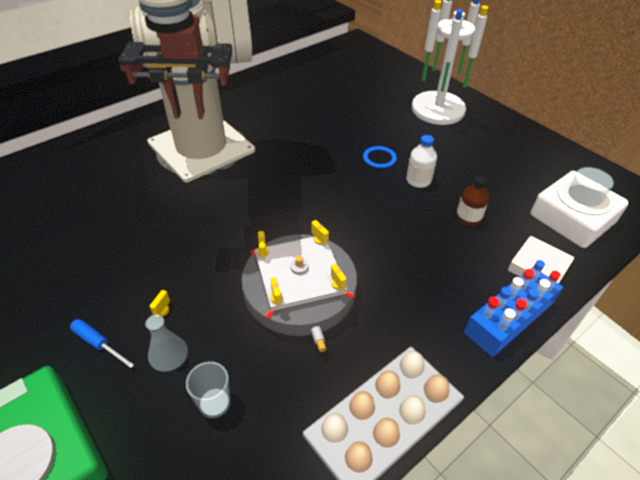

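The wings have all turned, the cover sits level, and the red tabs at (650,458) and (252,553) are where they were. I'll check the final wing angles against the release angles for springback.

```bash
python3 fit.py | sed -n '1,8p'; python3 -c "
import math
for k,y in dict(A=-1.741,B=-1.963,C=-2.142,D=-2.253).items(): print(k,round((y+math.pi/2)%math.pi,2))"; python3 ov.py; python3 q.py
```

```text
top A [533.6  -10.84   3.13  16.62  96.  ]
top B [645.17 -57.7    2.92  15.1  100.  ]
top C [ 598.39 -168.24    2.72   24.9   114.  ]
top D [ 486.27 -122.07    2.59   32.29  115.  ]
scene A [533.45 -14.     0.    38.25 370.  ]
scene B [645.29 -60.35   2.82  27.37 306.  ]
scene C [ 599.25 -171.38    2.65   60.    258.  ]
scene D [ 487.7  -125.18    2.52   19.01  241.  ]
A 2.97
B 2.75
C 2.57
D 2.46
yaw -2.258 q6 1.792 tau6 0.001 M [ 0.05   0.114 -0.017] F [-0.   0.1 -0.3] pos [ 305.6 -140.9  321.1] w 35.4
```

View pics/ov_scene.png

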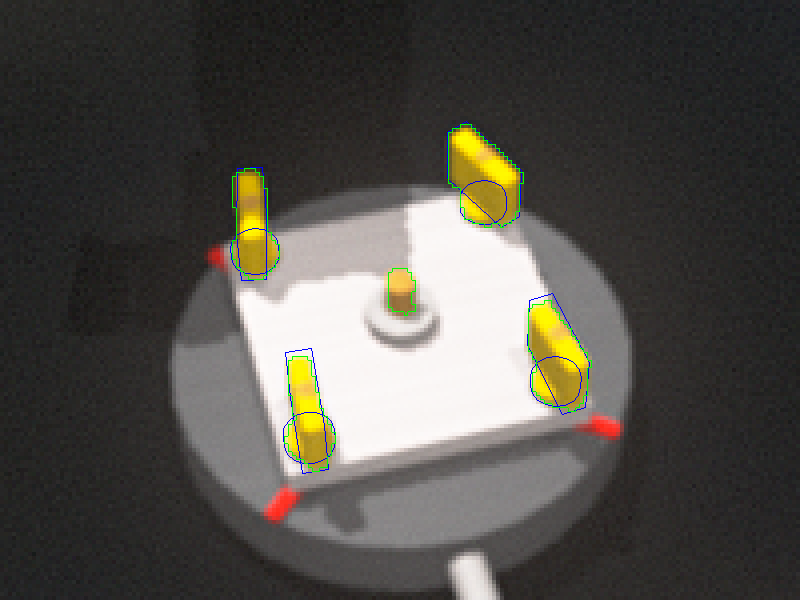

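```bash
python3 -c "
from h import *
print(ctrl.get_obs()['t']);print(ctrl.close_job())"
```

```text
55.9167
the job is handed in; nothing more can be done
None
```

I tightened all four wing nuts in cross order and handed the job in at 55.9 s, with the gripper open and well clear. I went by position rather than nut number: the nut at about (533, −12), the one opposite at (597, −168), then (643, −58) and (487, −123).

Each nut turned freely at 0.05–0.12 N m. I stopped as soon as the torque climbed:

| Nut (x, y in mm) | Torque at stop (N m) | Total turn (rad) |
|---|---|---|
| (533, −12) | 0.26 | 2.46 |
| (597, −168) | 0.27 | 2.91 |
| (643, −58) | 0.27 | 2.89 |
| (487, −123) | 0.22 | 2.67 |

All four stayed below the 0.36 N m limit. The worst single reading was 0.33, with noise of about ±0.05.

**Last checks:**
- In the final pictures the cover looks evenly seated, and the red tabs that show are where they were at the start.
- The wings sprang back about 0.06–0.17 rad when released, as expected from nuts that are fully down.
- The other things on the bench are undisturbed.

**Checks that disagreed or were weak:**
- The two cameras differ by up to about 0.1 rad on the final wing angles and 2–3 mm on position.
- I never measured the tab swing while turning. From the torque it was roughly 2.5–5.5 mm at its largest, against the 7 mm limit. The first nut had the coarsest last step, about 0.13 rad.

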